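Clamp a lidded foil tray in the crimping cradle

ROBOT

A 6-joint arm with a two-finger parallel gripper is mounted at the origin on the work surface; the furniture and walls round the work are solid. World frame = base frame: x ahead of the robot, y to its left, z up, the work surface at z = 0. Lengths are in m, angles in rad, forces in N, time in s.
With the tool pointing down it reaches from about 0.375 to 0.825 m from the base axis. Payload 5.5 kg.
Tool frame: the origin (TCP) lies at the very end of the fingers, on their centre line; the grasp point (between the pads) lies 19 mm behind it; z points along the fingers, x is the direction in which the jaws open and shut, and the axes are right-handed (so a half turn about z gives the same grasp; the last joint's range is limited). The gripper opens to 85 mm and grips with 20 to 120 N. Pads are 22 mm wide; open, the fingers measure 114 mm over their backs; the gripper's body (76 mm by 85 mm) begins 54 mm behind the grasp point. The pads swing forward as they close: fully open they stand 13 mm farther back than shut.
Start: joints at [-1.343, 0.314, -0.047, 1.21, 0, 1.571], TCP at [0.135, -0.584, 0.198] pointing down, gripper open.
Joint ranges: [-2.67, 2.67], [-0.69, 1.73], [-1.03, 1.25], [-2.08, 2.16], [-1.42, 1.45], [-3.14, 3.14]. Speed limits (rad/s): [2.39, 2.39, 3.01, 3.14, 3.14, 3.14].

INTERFACE

Orientations are given as a unit quaternion [x, y, z, w].
In Python, from cell import arm gives the robot as it stands.
- The arm moves only by the tool arm_command, never from a script. Its argument "deltas" is text: rows parted by semicolons, each of 7 numbers parted by spaces: the shift along the tool's x, y, z in m, then the turn, a rotation vector about the tool's x, y, z in degrees, then the finger opening in m, from 0 to 0.0854. A call has 1 to 5 rows; each row is the pose to reach, as a shift and turn from the pose measured when the call began, along the tool's axes at that moment; what a row does not reach only later rows make up. A row lasts 1/8 s, in which the tool goes at most 62.5 mm and 10.7 degrees, less where a joint would pass 70% of its speed; a pose out of reach is approached as far as the arm can. A call with a gripper value outside its range is refused whole. The fingers move at their own pace and stop on an object; "newtons" is the grip in N (left out, the last holds). Time passes only in rows, so rows that repeat a pose let the fingers close. It gives the time, the measured TCP pose, the force and the opening at its end, in the units of the state.
- arm.sense(): the state, without advancing time (a new reading comes with each control period).
- arm.snapshot(name): name is "scene" or "side" or "wrist"; returns the picture (384x512x3 uint8, blue, green, red); there is no depth.
- arm.camera_model(name): a dict with "fov_y" (degrees; the focal length in pixels is half the picture's height over the tangent of half this angle, whatever the lens; pixels are square), "cx", "cy" (the principal point, pixels), "R" (3x3) and "t" (3): a world point X has camera coordinates R X + t. Camera axes: x right, y down, z forward; pixel columns grow to the right and rows downward; lengths in m; the calibration is good to about 2 mm. A picture is of the moment at which its call begins: read the wrist's pose just before it. camera_model takes no time and is no camera call; for the wrist camera it gives the pose at the moment of the call.
- arm.close_job(): hands the job in, once; it reports no verdict.
Trained networks look in the newest picture that a camera, given by its name, has taken for a name from the list of things; names that differ only in an ending like _2 or _b are one class to them, and where a whole thing is asked for, a point or a joint stands for the part that bears it (a point fixed in the world has none). Each returns a list of dicts, best first, with "confidence" (0 to 1); they miss things now and then, are a little off and sometimes report something else, mostly with a low value. They report only what shows in the picture. A call takes as long as a camera call.
- arm.find_in(camera, query): "box" ([left, top, right, bottom] in pixels, round what is visible of it).
The state is a dict: "time": time; "joints": joint angles; "qd": joint speeds; "joint_efforts": joint torques, N m; "eef_pos": TCP position; "ee_rot": TCP orientation; "wrist_force": force on the tool from outside, world axes, zero at the start; "torque": the same for the moment, N m; "grip_width": finger opening in m.
Only numpy, scipy, OpenCV 4.12 (cv2) and the standard library are available. Lean on these libraries where they do the work, as an engineer would, in place of code of your own. Each camera call takes 0.05 s, during which the arm holds its last target.

TASK

Slide the lidded foil tray on the crimping cradle's bed fully back against the end stop, then wind the jaw in by pushing the star wheel round, spoke after spoke, until the tray is held snugly between jaw and fence for rim rolling. It is right when the spokes push about half as heavy again as they did running free (up to three quarters more is fine, twice as heavy crushes the foil). Handle the tray gently, keep it flat and leave the other things where they are.

Things in the scene. Friction and masses are not known exactly. Their poses are not given: they have to be found in the camera images.
- cradle: Crimping cradle: low aluminium fixture, 158 x 244 mm, fixed to the table; white bed, its top 14 mm above the table, open to the front (-x). Origin on the table under the middle of a tray that is home; x points away from the robot to the end stop, y left across the bed to the jaw and, behind it, the grey gear housing (96 x 44 mm, top 66 mm above the table) that carries the star wheel.
- stop_mid (a point): Middle of the face of the end stop, an upright steel plate at the far end of the bed, 104 mm wide, up to 64 mm above the table; 81 mm beyond the cradle's origin.
- tray: Oval foil meal tray with a loose board lid, standing on the bed: 162 mm along its x, 126 along y, 55 high over the lid, 0.26 to 0.49 kg; walls flare out to a rim 32 to 50 mm above its underside. Origin under its middle; x roughly along the cradle's. It stands 15 to 33 mm short of home, free between fence and jaw. Home: far end on the end stop, origin at x 0 (+-2 mm) in the cradle's frame.
- wheel_mid (a point): Centre of the star wheel, on its vertical axis, at the spokes' mid-height, 106 mm above the table; at x 0, y +130 mm in the cradle's frame. Steel hub of 19 mm radius, top 21 mm above this point; five level spokes 72 degrees apart, round, 60 mm long from the axis, with 14 mm thick black sleeves from 22 mm out. x lies along a spoke. 33 mm free between spokes and housing outside 19 mm radius.
- wheel (a joint): Turn of the star wheel, rad, 0 (jaw open) to 3.6; grows anticlockwise from above (spokes near the robot go right, -y), 10 mm of jaw per rad. A friction brake holds it where left. Free it takes 0.34 N m (about 7.7 N at 44 mm from the axis); each newton of clamping adds 0.01 N m. Starts at 0 to 0.6; the jaw first slides the tray (slightly heavier), then grips it, somewhere between 1.3 and 2.6.
- jaw: Jaw carriage, left of the tray: upright steel plate 92 x 11 mm, 51 high, driven right (-y) by the star wheel; origin on the bed at its tray-side face. Before it, on springs (8 N per mm, 6 mm travel), a rubber-faced pad, face 15 mm from the origin. Opposite, right of the tray, an aluminium fence 50 mm high, face about 64 mm right of the cradle's origin, re-set by up to 4 mm either way, unmeasured.
- crimp_roller: Bystander: small rim roller with a beech handle, 29 x 162 x 29 mm, lying along x on the table in front of the gear housing; origin under its middle.
- box_cutter: Bystander: box cutter, 21 x 136 x 13 mm, lying behind the wooden cabinet at the left; origin under its middle.

How it is judged:
By the outcome, as a careful person would: the job done as asked, in the order asked, and still so for the second after the job is handed in, with the robot touching nothing.
It also fails if it takes over 69 s, if anything falls off the work surface, if the arm or the gripper's body presses on something with over 40 N, if the wrist force passes 120 N, or if a joint passes its speed limit or range.

## Working session

There is one attempt and no reset: what is moved stays moved. The work goes in short steps, Python scripts to look and compute and a tool call to move; the robot and the scene stay as the last step left them, time stands still between calls to the robot, and variables do not carry over. Pictures are saved under pics/ and viewed, and the job is handed in when it is done.

Besides the shell and the picture viewer there is one more tool, called after "Request:" in YAML: its name, and indented under it one key for each argument. arm_command: Moves the arm, as the interface text tells. Its arguments: {"type":"object","properties":{"deltas":{"type":"string"},"newtons":{"type":"number"}},"required":["deltas"]}

```bash
ls; mkdir -p pics; python3 - <<'E'
from cell import arm
import cv2
for n in ["scene","side","wrist"]:
    im=arm.snapshot(n); cv2.imwrite(f"pics/{n}0.png",im)
    m=arm.camera_model(n); print(n,m)
    for q in ["cradle","tray","wheel","jaw","stop_mid","crimp_roller","box_cutter"]:
        if n!="wrist":
            r=arm.find_in(n,q); print(q,[( [round(v) for v in d['box']],round(d['confidence'],2)) for d in r[:2]])
print(arm.sense())
E
```

```text
pics
scene {'fov_y': 56.4849988823432, 'cx': 251.35230981720218, 'cy': 194.65966469514763, 'R': array([[-0.87319099, -0.48722281, -0.01230527],
       [-0.31852871,  0.58960649, -0.74222884],
       [ 0.36888609, -0.64418796, -0.67003353]]), 't': array([0.44862731, 0.2310885 , 0.71187809])}
cradle [([207, 143, 278, 198], 0.86)]
tray [([243, 150, 301, 188], 0.85), ([214, 161, 260, 185], 0.54)]
wheel [([215, 157, 262, 185], 0.87)]
jaw [([209, 143, 279, 200], 0.67), ([258, 181, 263, 188], 0.4)]
stop_mid [([212, 143, 280, 202], 0.58)]
crimp_roller [([341, 240, 344, 248], 0.51)]
box_cutter []
side {'fov_y': 57.17456283632776, 'cx': 258.31785579598545, 'cy': 195.22191726727715, 'R': array([[ 0.89208531, -0.45166726,  0.01343423],
       [-0.29170912, -0.59834904, -0.74624676],
       [ 0.34509359,  0.66179688, -0.66553384]]), 't': array([-0.45148726,  0.20646157,  0.7367278 ])}
cradle [([264, 178, 368, 279], 0.91)]
tray [([275, 219, 345, 274], 0.91)]
wheel [([271, 174, 317, 206], 0.97)]
jaw [([281, 205, 316, 229], 0.59)]
stop_mid [([265, 174, 368, 278], 0.56)]
crimp_roller [([177, 230, 246
[... 355 characters left out ...]
7625,  0.38050441])}
{'time': 0.85, 'joints': array([-1.34296701e+00,  3.13478761e-01, -4.70596243e-02,  1.21018938e+00,
       -3.75480706e-05,  1.57078214e+00]), 'qd': array([-0.00166214, -0.00111032, -0.0013965 ,  0.00040806,  0.00125618,
       -0.00223913]), 'joint_efforts': array([ 1.16125953e-03, -5.39422989e+01,  3.40044844e+01,  1.26432857e-03,
        2.51668334e-04, -4.13972771e-06]), 'eef_pos': array([ 0.13551066, -0.58452388,  0.19832997]), 'ee_rot': array([ 7.82903980e-01, -6.22142553e-01,  1.51570931e-05,  3.60253553e-05]), 'wrist_force': array([-0.43565274,  0.68096113,  0.47054301]), 'torque': array([ 0.03562533, -0.04994893,  0.01196614]), 'grip_width': 0.08537733585916767}
```

```bash
python3 - <<'E'
import cv2
a=cv2.imread("pics/side0.png"); cv2.imwrite("pics/side0c.png",cv2.resize(a[150:300,160:380],None,fx=3.6,fy=3.6,interpolation=cv2.INTER_CUBIC))
a=cv2.imread("pics/scene0.png"); cv2.imwrite("pics/scene0c.png",cv2.resize(a[110:260,180:400],None,fx=3.6,fy=3.6,interpolation=cv2.INTER_CUBIC))
E
```

```text
(no output)
```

View pics/side0.png

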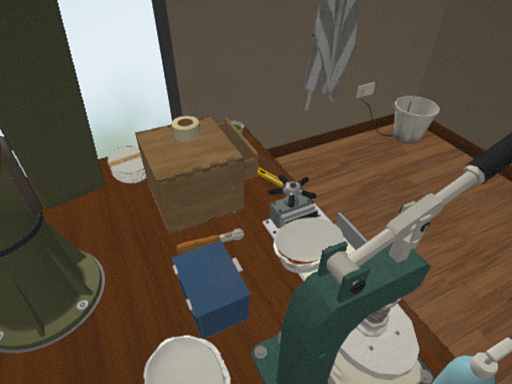

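View pics/scene0.png

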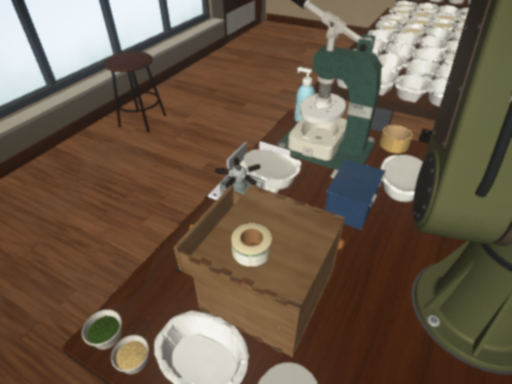

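```bash
sleep 0
```

```text
(no output)
```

View pics/wrist0.png

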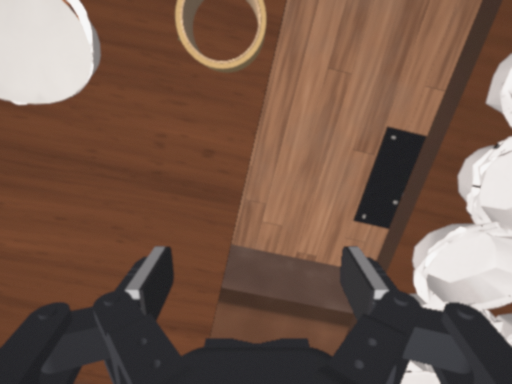

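View crops.

The side view shows the cradle at about (265–368, 178–278), the star wheel at about (292, 190), the tray at about (308, 245) and the green press just in front of and to the right of it. I'll zoom in.

View pics/side0c.png

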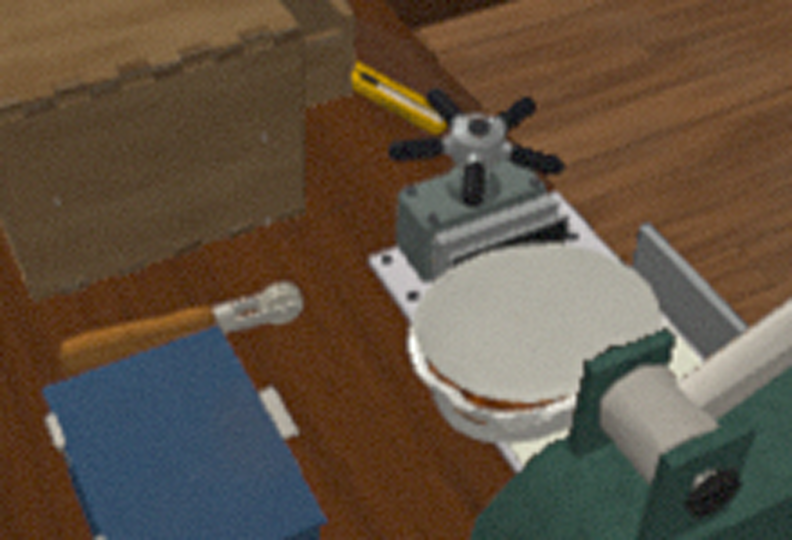

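View pics/scene0c.png

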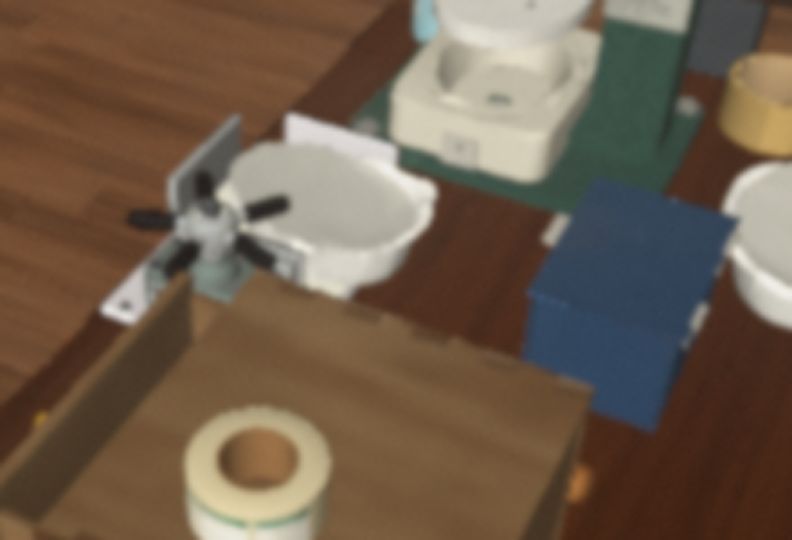

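```bash
cat > h.py <<'E'
import numpy as np
from cell import arm
from scipy.spatial.transform import Rotation as Rn
def ray(n,uv,m=None):
    m=m or arm.camera_model(n); f=192/np.tan(np.radians(m['fov_y']/2))
    d=m['R'].T@np.array([(uv[0]-m['cx'])/f,(uv[1]-m['cy'])/f,1.]); c=-m['R'].T@m['t']
    return c,d
def onz(n,uv,z,m=None):
    c,d=ray(n,uv,m); return c+d*(z-c[2])/d[2]
def proj(n,X,m=None):
    m=m or arm.camera_model(n); f=192/np.tan(np.radians(m['fov_y']/2))
    p=np.asarray(X)@m['R'].T+m['t']; return np.c_[p[...,0]/p[...,2]*f+m['cx'],p[...,1]/p[...,2]*f+m['cy']]
E
python3 - <<'E'
from h import *
print("wheel hub side",onz('side',(292,184),.127),"scene",onz('scene',(238,168),.127))
print("tray top side",onz('side',(308,240),.069))
for uv in [(177,248),(243,234)]: print('roller',onz('side',uv,.014))
E
```

```text
wheel hub side [ 0.5680812  -0.04678875  0.127     ] scene [ 0.56763679 -0.0339442   0.127     ]
tray top side [ 0.54131364 -0.16773155  0.069     ]
roller [ 0.28664248 -0.01631695  0.014     ]
roller [ 0.44198829 -0.04434387  0.014     ]
```

```bash
python3 - <<'E'
from h import *
def tri(a,b):
    c1,d1=ray('side',a);c2,d2=ray('scene',b)
    A=np.c_[d1,-d2];s=np.linalg.lstsq(A,c2-c1,rcond=None)[0]
    p,q=c1+d1*s[0],c2+d2*s[1]; return (p+q)/2,np.linalg.norm(p-q)
print('lever pivot',tri((355,285),(333,42)))
print('press base z0 scene', [onz('scene',p,0).round(3) for p in [(282,147),(338,167),(372,143)]])
for uv in [(173,262),(223,242),(249,292),(196,315)]: print('bluebox top?',[onz('side',uv,z)[:2].round(3) for z in (.05,.1)])
print('box tri',tri((249,292),(383,168)), tri((223,242),(375,205)) , tri((173,262),(327,190)))
print('hub tri',tri((292.5,185),(238,167)))
print('stop tri',tri((339,213),(246,143)))
print('cabinet z',tri((243,158),(343,217)),tri((217,120),(225,180)))
print('roll',tri((187,122),(250,232)))
print('bowl', onz('side',(187,365),.05))
for n in('side','scene','wrist'):
  print(n,ray(n,(256,192)))
E
```

```text
lever pivot (array([ 0.45865677, -0.40051428,  0.3037341 ]), np.float64(0.06878277289813853))
press base z0 scene [array([ 0.587, -0.333,  0.   ]), array([ 0.396, -0.317,  0.   ]), array([ 0.341, -0.49 ,  0.   ])]
bluebox top? [array([ 0.263, -0.08 ]), array([ 0.259, -0.121])]
bluebox top? [array([ 0.379, -0.076]), array([ 0.365, -0.117])]
bluebox top? [array([ 0.375, -0.217]), array([ 0.361, -0.246])]
bluebox top? [array([ 0.266, -0.217]), array([ 0.261, -0.246])]
box tri (array([ 0.31245202, -0.24989458,  0.10265042]), np.float64(0.09315981528195318)) (array([ 0.3063561 , -0.11658512,  0.09538301]), np.float64(0.11564251031828321)) (array([ 0.31094154, -0.09917013,  0.08772079]), np.float64(0.10225644921480506))
hub tri (array([ 0.57279828, -0.04360005,  0.12070278]), np.float64(0.0020148205138376435))
stop tri (array([ 0.61988086, -0.16028032,  0.10891083]), np.float64(0.0038639027106173555))
cabinet z (array([0.37712391, 0.00929977, 0.17676282]), np.float64(0.18511972953100952)) (array([0.47494525, 0.13531086, 0.23593119]), np.float64(0.032765319816773775))
roll (array([0.40487103, 0.1930356 , 0.20585582]), np.float64(0.0019379672656520911))
bowl [ 0.22274979 -0.29636029  0.05      ]
side (array([ 0.20875184, -0.5679501 ,  0.65045395]), array([ 0.34189252,  0.67023969, -0.65879827]))
scene (array([0.20274372, 0.54091348, 0.65402322]), array([ 0.35990241, -0.65491031, -0.66467073]))
wrist (array([ 0.21216585, -0.56620331,  0.37371116]), array([-0.29741309, -0.06665343, -0.95242278]))
```

```bash
python3 - <<'E'
from h import *
from scipy.optimize import least_squares
print('col top scene', [(z,onz('scene',(372,45),z)[:2].round(3)) for z in (.2,.25,.3,.35)])
print('green top side', [(z,[onz('side',p,z)[:2].round(3).tolist() for p in((428,268),(295,295),(330,250))]) for z in (.2,.25,.3,.35)])
# lever: epipolar of side lever points in scene
for uv in [(355,285),(400,230),(450,190),(500,150)]:
    c,d=ray('side',uv); 
    for z in (.25,.3,.35,.4,.45,.5): 
        X=c+d*(z-c[2])/d[2]; print(uv,z,X.round(2),proj('scene',X[None]).round(0)[0])
E
python3 - <<'E'
import cv2
a=cv2.imread("pics/scene0.png"); cv2.imwrite("pics/scene0d.png",cv2.resize(a[0:180,260:430],None,fx=3.3,fy=3.3,interpolation=cv2.INTER_CUBIC))
a=cv2.imread("pics/side0.png"); cv2.imwrite("pics/side0d.png",cv2.resize(a[120:384,240:512],None,fx=2.2,fy=2.2,interpolation=cv2.INTER_CUBIC))
E
```

```text
col top scene [(0.2, array([ 0.462, -0.778])), (0.25, array([ 0.433, -0.633])), (0.3, array([ 0.405, -0.487])), (0.35, array([ 0.376, -0.342]))]
green top side [(0.2, [[0.605, -0.39], [0.392, -0.339], [0.487, -0.292]]), (0.25, [[0.561, -0.41], [0.371, -0.364], [0.456, -0.323]]), (0.3, [[0.517, -0.43], [0.351, -0.39], [0.425, -0.353]]), (0.35, [[0.473, -0.449], [0.331, -0.415], [0.394, -0.384]])]
(355, 285) 0.25 [ 0.45 -0.39  0.25] [341.  73.]
(355, 285) 0.3 [ 0.42 -0.41  0.3 ] [358.  54.]
(355, 285) 0.35 [ 0.39 -0.43  0.35] [376.  33.]
(355, 285) 0.4 [ 0.36 -0.45  0.4 ] [395.  10.]
(355, 285) 0.45 [ 0.33 -0.48  0.45] [416. -14.]
(355, 285) 0.5 [ 0.3 -0.5  0.5] [439. -39.]
(400, 230) 0.25 [ 0.58 -0.34  0.25] [290.  71.]
(400, 230) 0.3 [ 0.53 -0.37  0.3 ] [312.  52.]
(400, 230) 0.35 [ 0.49 -0.4   0.35] [335.  31.]
(400, 230) 0.4 [ 0.44 -0.42  0.4 ] [360.   9.]
(400, 230) 0.45 [ 0.39 -0.45  0.45] [387. -14.]
(400, 230) 0.5 [ 0.35 -0.48  0.5 ] [415. -40.]
(450, 190) 0.25 [ 0.73 -0.31  0.25] [237.  65.]
(450, 190) 0.3 [ 0.66 -0.34  0.3 ] [263.  47.]
(450, 190) 0.35 [ 0.6  -0.37  0.35] [291.  28.]
(450, 190) 0.4 [ 0.53 -0.4   0.4 ] [321.   7.]
(450, 190) 0.45 [ 0.47 -0.44  0.45] [354. -16.]
(450, 190) 0.5 [ 0.4  -0.47  0.5 ] [389. -41.]
(500, 150) 0.25 [ 0.92 -0.26  0.25] [173.  58.]
(500, 150) 0.3 [ 0.83 -0.3   0.3 ] [204.  42.]
(500, 150) 0.35 [ 0.74 -0.34  0.35] [237.  23.]
(500, 150) 0.4 [ 0.65 -0.38  0.4 ] [273.   4.]
(500, 150) 0.45 [ 0.56 -0.41  0.45] [313. -18.]
(500, 150) 0.5 [ 0.48 -0.45  0.5 ] [356. -42.]
```

View pics/scene0d.png

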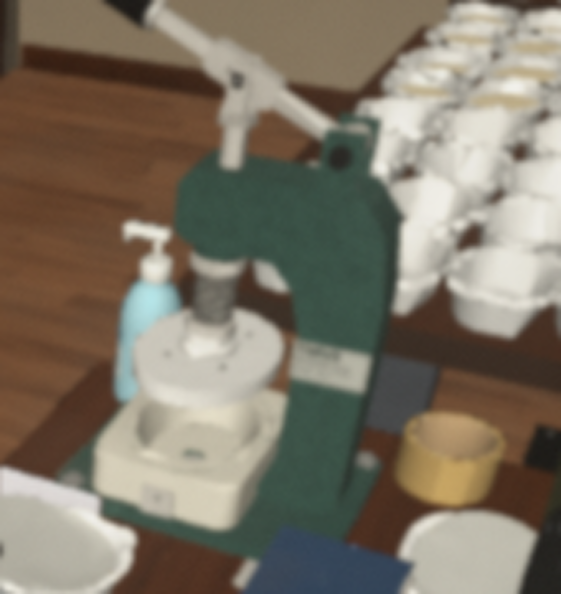

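View pics/side0d.png

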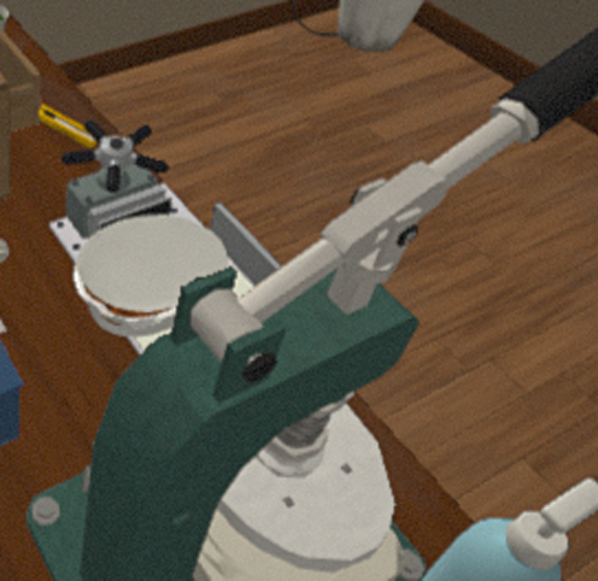

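Request:
arm_command:
  deltas: "-0.03 0 -0.05 0 0 0 0.0854; -0.07 0 -0.09 0 0 0 0.0854; -0.11 0 -0.13 0 0 0 0.0854; -0.155 0 -0.17 0 0 0 0.0854; -0.19 0 -0.2 0 0 0 0.0854"

```text
time: 1.48
eef_pos: [0.0923, -0.398, 0.4004]
ee_rot: [0.783, -0.622, 0.001, 0.001]
wrist_force: [0.2, -1.0, -0.1]
grip_width: 0.0853
```

```bash
cat >> h.py <<'E'
def plan(wps,opening=None):
    """wps: list of (x,y,z,yaw) yaw = angle (deg, ccw) of tool x in world, tool pointing down. prints rows in current tool frame"""
    s=arm.sense(); R0=Rn.from_quat(s['ee_rot']); p0=s['eef_pos']; o=s['grip_width'] if opening is None else opening
    print('pos',p0.round(4),'yaw',round(yaw(s),2),'t',round(s['time'],2),'F',s['wrist_force'].round(2))
    rows=[]
    for x,y,z,w in wps:
        d=R0.inv().apply(np.array([x,y,z])-p0)
        c=np.radians(w); Rt=Rn.from_matrix(np.array([[np.cos(c),np.sin(c),0],[np.sin(c),-np.cos(c),0],[0,0,-1]]))
        rv=np.degrees((R0.inv()*Rt).as_rotvec())
        rows.append(' '.join(f'{v:.4f}' for v in d)+' '+' '.join(f'{v:.1f}' for v in rv)+f' {o:.3f}')
    print('; '.join(rows))
def yaw(s):
    x=Rn.from_quat(s['ee_rot']).apply([1,0,0]); return np.degrees(np.arctan2(x[1],x[0]))
def pts(a,b,n,first=False):
    a,b=np.array(a,float),np.array(b,float); return [tuple(a+(b-a)*k/n) for k in range(1,n+1)]
E
python3 - <<'E'
from h import *
s=arm.sense();print(s['joints'].round(3))
W=[]
for k,az in enumerate([-70,-62,-54,-46,-38]):
    a=np.radians(az); W.append((.41*np.cos(a),.41*np.sin(a),.40,-77+8*(k+1)))
plan(W,.0854)
E
```

```text
[-1.343 -0.057 -0.018  1.608 -0.     1.571]
pos [ 0.0923 -0.398   0.4004] yaw -76.95 t 1.48 F [ 0.24 -0.96 -0.08]
-0.0016 -0.0496 0.0004 0.0 -0.1 -7.9 0.085; -0.0124 -0.1058 0.0003 0.0 -0.1 -15.9 0.085; -0.0310 -0.1599 0.0003 0.0 -0.1 -23.9 0.085; -0.0569 -0.2109 0.0002 0.0 -0.1 -31.9 0.085; -0.0897 -0.2577 0.0002 0.0 -0.1 -39.9 0.085
```

Request:
arm_command:
  deltas: "-0.002 -0.05 0 0 0 -10 0.0854; -0.012 -0.106 0 0 0 -20 0.0854; -0.031 -0.16 0 0 0 -30 0.0854; -0.057 -0.211 0 0 0 -40 0.0854; -0.09 -0.258 0 0 0 -50 0.0854"

```text
time: 2.1
eef_pos: [0.3246, -0.2508, 0.4001]
ee_rot: [0.973, -0.23, 0.001, 0.001]
wrist_force: [0.3, -0.2, 0.1]
grip_width: 0.0855
```

```bash
python3 - <<'E'
from h import *
s=arm.sense();print(s['joints'].round(3))
plan([(.38,-.2,.38,-17),(.42,-.16,.37,-7),(.44,-.13,.36,3),(.44,-.13,.36,13),(.44,-.13,.36,23)],.0854)
E
```

```text
[-6.570e-01 -5.400e-02 -1.600e-02  1.607e+00 -1.000e-03  1.379e+00]
pos [ 0.3246 -0.2508  0.4001] yaw -26.63 t 2.1 F [ 0.32 -0.2   0.09]
0.0267 -0.0703 0.0200 0.1 -0.1 -9.6 0.085; 0.0445 -0.1240 0.0300 0.1 -0.1 -19.6 0.085; 0.0489 -0.1598 0.0399 0.1 -0.1 -29.6 0.085; 0.0489 -0.1598 0.0399 0.1 -0.1 -39.6 0.085; 0.0489 -0.1598 0.0399 0.1 -0.1 -49.6 0.085
```

Request:
arm_command:
  deltas: "0.025 -0.055 0.01 0 0 -10 0.0854; 0.045 -0.11 0.02 0 0 -20 0.0854; 0.049 -0.16 0.04 0 0 -30 0.0854; 0.049 -0.16 0.04 0 0 -40 0.05; 0.049 -0.16 0.04 0 0 -50 0.05"

```text
time: 2.72
eef_pos: [0.4404, -0.1289, 0.3596]
ee_rot: [0.978, 0.206, -0.0, 0.001]
wrist_force: [-0.4, -0.8, 1.2]
grip_width: 0.0517
```

Request:
arm_command:
  deltas: "0 0 0 0 0 -10 0.05; 0 0 0 0 0 -20 0.05; 0 0 0 0 0 -30 0.05; 0 0 0 0 0 -40 0.05; 0 0 0 0 0 -50 0.05"

```text
time: 3.35
eef_pos: [0.4404, -0.1289, 0.3597]
ee_rot: [0.798, 0.603, -0.001, 0.001]
wrist_force: [-0.5, 0.1, 0.1]
grip_width: 0.0499
```

```bash
python3 - <<'E'
from h import *
import cv2
im=arm.snapshot('wrist'); cv2.imwrite('pics/w1.png',im)
s=arm.sense();print(s['joints'].round(3),s['eef_pos'].round(3),yaw(s),s['time'])
print(arm.camera_model('wrist'), ray('wrist',(256,192)))
for q in ["cradle","tray","wheel","jaw"]:
   r=arm.find_in('wrist',q); print(q,[( [round(v) for v in d['box']],round(d['confidence'],2)) for d in r[:2]])
E
```

```text
[-0.283  0.027 -0.027  1.515 -0.002 -0.012] [ 0.44  -0.129  0.36 ] 74.44755281302002 3.4
{'fov_y': 67.09941886121084, 'cx': 256.3379750972884, 'cy': 192.64806701773685, 'R': array([[ 0.26843544,  0.96329713, -0.00102618],
       [ 0.91652847, -0.25507455,  0.30807878],
       [ 0.29650965, -0.08363978, -0.9513603 ]]), 't': array([ 0.00565371, -0.52605482,  0.39201155])} (array([ 0.36439136, -0.10684164,  0.53501635]), array([ 0.29414483, -0.08419331, -0.95204867]))
cradle [([200, 162, 368, 275], 0.87)]
tray [([217, 169, 294, 255], 0.89)]
wheel [([298, 185, 369, 247], 0.76)]
jaw [([292, 179, 315, 237], 0.89)]
```

View pics/w1.png

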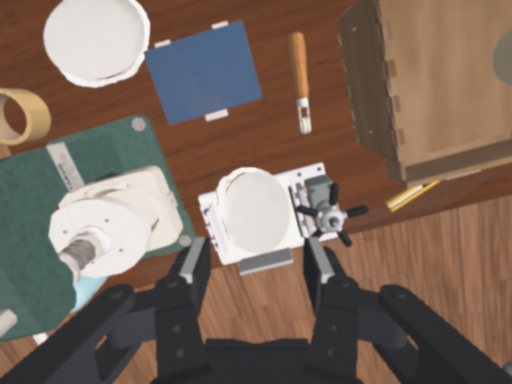

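```bash
python3 - <<'E'
import cv2
a=cv2.imread("pics/w1.png"); cv2.imwrite("pics/w1c.png",cv2.resize(a[150:285,190:385],None,fx=4,fy=4,interpolation=cv2.INTER_CUBIC))
E
```

```text
(no output)
```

View pics/w1c.png

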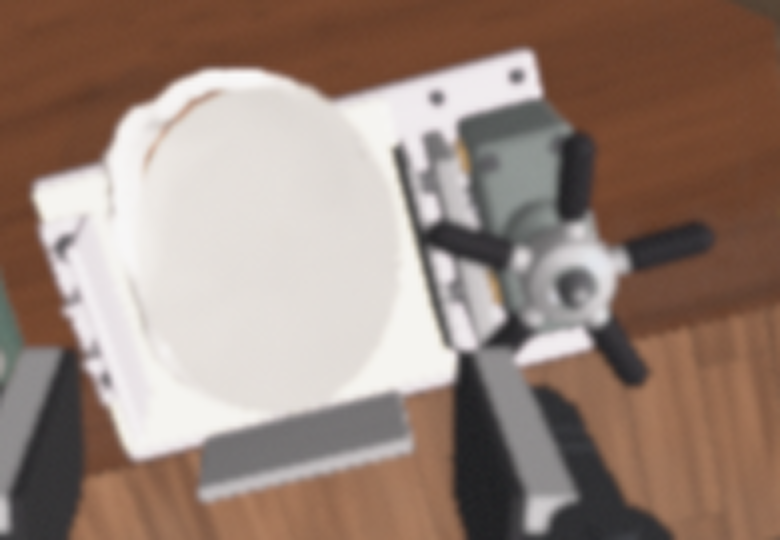

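```bash
python3 - <<'E'
from h import *
f=lambda c,z: onz('wrist',(190+c[0]/4,150+c[1]/4),z)[:2]
A,B,C=f((38,188),.014),f((533,52),.014),f((138,460),.014)
print('near right',A,'near left',B,'far right',C,'w',np.linalg.norm(B-A),'d',np.linalg.norm(C-A))
print('yaw from near edge',np.degrees(np.arctan2(*(B-A)[::-1]))-90,'side edge',np.degrees(np.arctan2(*(C-A)[::-1])))
H=f((577,290),.127);print('hub',H)
S1,S2=f((208,440),.064),f((402,393),.064);print('stop',S1,S2,np.linalg.norm(S1-S2),np.degrees(np.arctan2(*(S2-S1)[::-1]))-90,'mid',(S1+S2)/2)
for t in [(577,137),(710,232),(640,382),(432,236)]:
    P=f(t,.106);print('spoke',P,np.linalg.norm(P-H),np.degrees(np.arctan2(*(P-H)[::-1])))
for nm,c in dict(top=(215,68),bot=(290,412),l=(105,190),r=(400,260)).items(): print('tray',nm,f(c,.064))
E
```

```text
near right [ 0.50434708 -0.25994812] near left [ 0.50610865 -0.02024178] far right [ 0.65813858 -0.26076216] w 0.23971281165161323 d 0.15379365762481043
yaw from near edge -0.4210529381903001 side edge -0.3032691639927653
hub [ 0.57100551 -0.04241602]
stop [ 0.6290254  -0.21151122] [ 0.63061135 -0.11944825] 0.09207662927502291 -0.9869265926572268 mid [ 0.62981837 -0.16547974]
spoke [ 0.51857474 -0.02618995] 0.05488416095125422 162.8039580025178
spoke [0.57188165 0.01641678] 0.058839319249356904 89.14681726611231
spoke [ 0.62961612 -0.02251345] 0.061897621148968664 18.756088386701173
spoke [ 0.54258218 -0.08960642] 0.055089198060220855 -121.06104884494837
tray top [ 0.46199327 -0.15667208]
tray bot [ 0.62565135 -0.17111678]
tray l [ 0.49990281 -0.21782191]
tray r [ 0.56700156 -0.10417009]
```

```bash
python3 - <<'E'
from h import *
f=lambda c,z: onz('wrist',(190+c[0]/4,150+c[1]/4),z)[:2]
for a,b,z in [((208,440),(402,393),.014),((203,488),(412,438),.064)]:
    S1,S2=f(a,z),f(b,z);print('stop',S1,S2,np.linalg.norm(S1-S2),np.degrees(np.arctan2(*(S2-S1)[::-1]))-90,'mid',(S1+S2)/2)
# overlay
import cv2
im=cv2.imread('pics/w1.png'); O=np.array([.5705,-.1725]); th=np.radians(-.4); R=np.array([[np.cos(th),-np.sin(th)],[np.sin(th),np.cos(th)]])
def P(x,y,z): 
    w=O+R@np.array([x,y]); return proj('wrist',np.array([[w[0],w[1],z]]))[0]
big=cv2.resize(im[150:285,190:385],None,fx=4,fy=4,interpolation=cv2.INTER_CUBIC)
def dr(p,col): cv2.circle(big,(int((p[0]-190)*4),int((p[1]-150)*4)),3,col,-1)
for y in(-.052,.052):
    for z in(.014,.064): dr(P(.081,y,z),(0,0,255))
dr(P(0,.13,.127),(0,0,255))
for k in range(5):
    a=np.radians(19+72*k); dr(P(.06*np.cos(a),.13+.06*np.sin(a),.106),(0,255,0))
for a in np.arange(0,360,5):
    a=np.radians(a); dr(P(-.024+.081*np.cos(a),.005+.063*np.sin(a),.064),(255,0,0))
for y in(-.064,): 
    for x in(-.04,.04): dr(P(x,y,.064),(255,0,255))
for dy in(0,.096*0): pass
for x in(-.048,.048):
    for y in(.108,.152): dr(P(x,y,.066),(0,255,255))
cv2.imwrite('pics/w1o.png',big)
E
```

```text
stop [ 0.65708564 -0.22273156] [ 0.65883996 -0.12089484] 0.10185183366162145 -0.9869265926572695 mid [ 0.6579628 -0.1718132]
stop [ 0.65281493 -0.22134339] [ 0.65450046 -0.12076308] 0.10059443322078675 -0.960079138055562 mid [ 0.65365769 -0.17105324]
```

View pics/w1o.png

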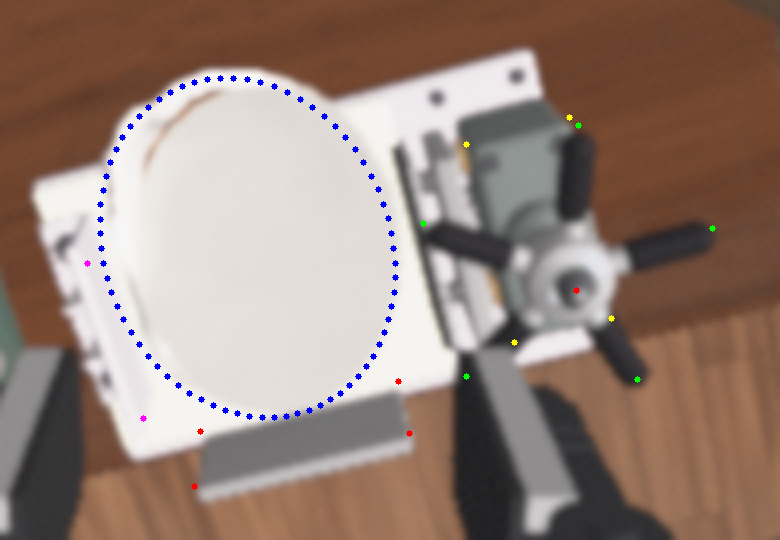

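```bash
python3 - <<'E'
from h import *
def tri(a,na,b,nb):
    c1,d1=ray(na,a);c2,d2=ray(nb,b)
    s=np.linalg.lstsq(np.c_[d1,-d2],c2-c1,rcond=None)[0]
    p,q=c1+d1*s[0],c2+d2*s[1]; return ((p+q)/2).round(3),np.linalg.norm(p-q).round(4)
print(tri((261,98),'wrist',(223,242),'side'),tri((170,124),'wrist',(249,292),'side'))
print('cabinet corner',tri((397,180),'wrist',(243,158),'side'), tri((380,0),'wrist',(138,130),'side'))
print('lid roll?',)
plan([(.41,-.15,.31,80),(.425,-.169,.26,89.4),(.43,-.169,.20,89.4),(.43,-.169,.15,89.4),(.43,-.169,.10,89.4)],.05)
E
```

```text
(array([ 0.368, -0.1  ,  0.081]), np.float64(0.0052)) (array([ 0.363, -0.241,  0.091]), np.float64(0.0014))
cabinet corner (array([0.498, 0.042, 0.172]), np.float64(0.0265)) (array([0.297, 0.002, 0.31 ]), np.float64(0.0626))
lid roll?
pos [ 0.4404 -0.1289  0.3596] yaw 73.67 t 3.6 F [-0.34 -0.35  0.04]
-0.0287 -0.0233 0.0497 0.0 0.1 -6.3 0.050; -0.0426 -0.0036 0.0997 0.0 0.1 -15.7 0.050; -0.0411 0.0012 0.1597 0.0 0.1 -15.7 0.050; -0.0410 0.0011 0.2097 0.0 0.1 -15.7 0.050; -0.0409 0.0011 0.2597 0.0 0.1 -15.7 0.050
```

Request:
arm_command:
  deltas: "-0.029 -0.023 0.05 0 0 -6.3 0.05; -0.043 -0.003 0.1 0 0 -15.7 0.05; -0.041 0.001 0.16 0 0 -15.7 0.05; -0.041 0.001 0.21 0 0 -15.7 0.05; -0.041 0.001 0.25 0 0 -15.7 0.05"

```text
time: 4.22
eef_pos: [0.429, -0.1688, 0.1077]
ee_rot: [0.712, 0.702, -0.001, 0.0]
wrist_force: [0.2, -0.6, -0.7]
grip_width: 0.0501
```

```bash
python3 - <<'E'
from h import *
import cv2
im=arm.snapshot('wrist'); cv2.imwrite('pics/w2.png',im)
plan([(.43,-.169,.06,89.4),(.43,-.169,.042,89.4),(.44,-.169,.042,89.4),(.45,-.169,.042,89.4),],.05)
E
```

```text
pos [ 0.426  -0.1676  0.1034] yaw 89.23 t 4.28 F [-2.86 -0.09 -3.42]
-0.0013 0.0043 0.0433 -0.4 -0.0 -0.2 0.050; -0.0013 0.0044 0.0613 -0.4 -0.0 -0.2 0.050; -0.0012 0.0144 0.0613 -0.4 -0.0 -0.2 0.050; -0.0011 0.0244 0.0612 -0.4 -0.0 -0.2 0.050
```

View pics/w2.png

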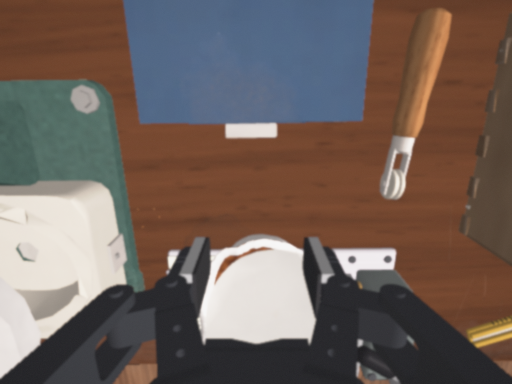

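Request:
arm_command:
  deltas: "0 0.004 0.03 0 0 0 0.05; 0 0.004 0.06 0 0 0 0.05; 0 0.004 0.06 0 0 0 0.05"

```text
time: 4.65
eef_pos: [0.428, -0.167, 0.0424]
ee_rot: [0.712, 0.702, -0.003, -0.004]
wrist_force: [-0.2, 0.6, 0.3]
grip_width: 0.0499
```

```bash
python3 - <<'E'
from h import *
import cv2
im=arm.snapshot('wrist'); cv2.imwrite('pics/w3.png',im)
plan([(.44,-.169,.042,89.4)],.05)
E
```

```text
pos [ 0.4293 -0.1675  0.0437] yaw 89.18 t 4.7 F [-0.03  0.62  0.07]
-0.0013 0.0108 0.0016 -0.5 -0.1 -0.2 0.050
```

View pics/w3.png

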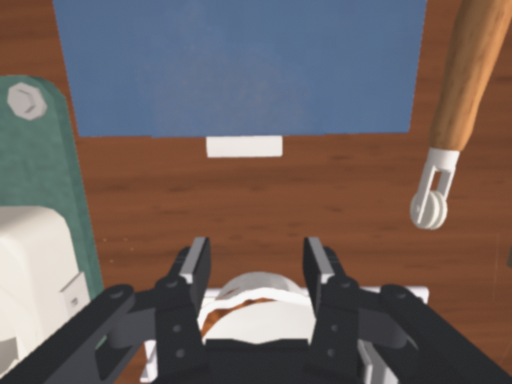

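Request:
arm_command:
  deltas: "-0.001 0.008 0.001 -0.5 0 0 0.05; -0.001 0.014 0.001 -0.5 0 0 0.05; -0.001 0.02 0.001 -0.5 0 0 0.05; -0.001 0.026 0.001 -0.5 0 0 0.05"

```text
time: 5.2
eef_pos: [0.456, -0.1689, 0.0429]
ee_rot: [0.712, 0.702, 0.001, 0.0]
wrist_force: [-0.0, -0.7, 0.0]
grip_width: 0.0503
```

Request:
arm_command:
  deltas: "0 0.004 0 0 0 0 0.05; 0 0.008 0 0 0 0 0.05; 0 0.012 0 0 0 0 0.05"

```text
time: 5.58
eef_pos: [0.4681, -0.1691, 0.0428]
ee_rot: [0.712, 0.702, 0.001, 0.0]
wrist_force: [0.5, 0.0, -0.2]
grip_width: 0.0503
```

Request:
arm_command:
  deltas: "0 0.003 0 0 0 0 0.05; 0 0.006 0 0 0 0 0.05; 0 0.009 0 0 0 0 0.05"

```text
time: 5.95
eef_pos: [0.4773, -0.1692, 0.0428]
ee_rot: [0.712, 0.702, 0.001, -0.0]
wrist_force: [1.1, 0.5, -0.1]
grip_width: 0.0496
```

```bash
python3 - <<'E'
from h import *
import cv2
im=arm.snapshot('wrist'); cv2.imwrite('pics/w4.png',im)
im=arm.snapshot('side'); cv2.imwrite('pics/s4.png',cv2.resize(im[150:300,200:400],None,fx=4,fy=4,interpolation=cv2.INTER_CUBIC))
print(arm.sense()['wrist_force'])
E
```

```text
[0.66688091 0.13424108 0.54964447]
```

View pics/w4.png

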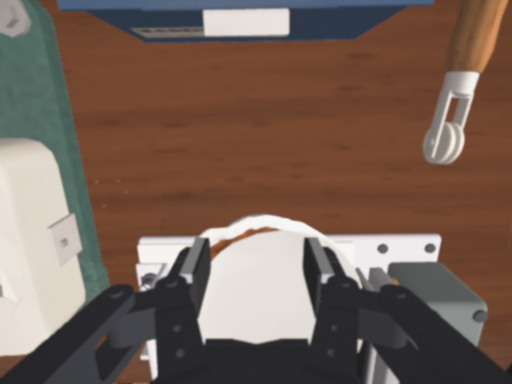

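View pics/s4.png

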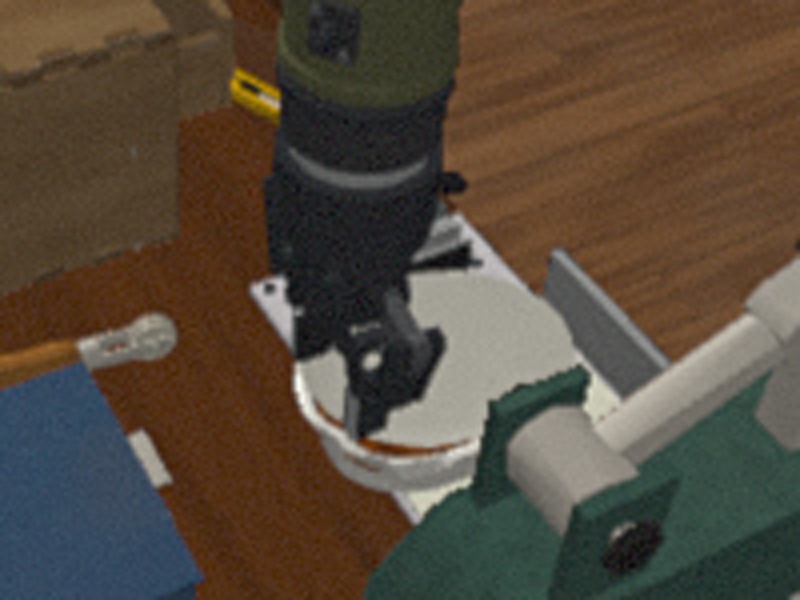

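```bash
python3 - <<'E'
from h import *
s=arm.sense(); p=s['eef_pos']; R=Rn.from_quat(s['ee_rot'])
for z in(0,-.006,-.013):
  for x in(-.025,.025,-.039,.039):
    for y in(-.011,.011):
      X=p+R.apply([x,y,z]); print((x,y,z),X.round(3),'wrist',proj('wrist',X[None])[0].round(),'side crop',((proj('side',X[None])[0]-[200,150])*4).round())
print('apex z.064/.046 wrist',onz('wrist',(262,215),.064),onz('wrist',(262,222),.05))
print('tray near side pic edge', onz('side',(200+298/4,150+380/4),.06))
E
```

```text
(-0.025, -0.011, 0) [ 0.466 -0.194  0.043] wrist [217. 209.] side crop [333. 475.]
(-0.025, 0.011, 0) [ 0.488 -0.194  0.043] wrist [218. 240.] side crop [370. 461.]
(0.025, -0.011, 0) [ 0.467 -0.144  0.043] wrist [294. 209.] side crop [289. 408.]
(0.025, 0.011, 0) [ 0.489 -0.144  0.043] wrist [293. 240.] side crop [324. 394.]
(-0.039, -0.011, 0) [ 0.466 -0.208  0.043] wrist [195. 209.] side crop [346. 495.]
(-0.039, 0.011, 0) [ 0.488 -0.208  0.043] wrist [197. 240.] side crop [383. 480.]
(0.039, -0.011, 0) [ 0.467 -0.13   0.043] wrist [315. 209.] side crop [277. 390.]
(0.039, 0.011, 0) [ 0.489 -0.13   0.043] wrist [313. 240.] side crop [312. 377.]
(-0.025, -0.011, -0.006) [ 0.466 -0.194  0.049] wrist [215. 212.] side crop [334. 468.]
(-0.025, 0.011, -0.006) [ 0.488 -0.194  0.049] wrist [217. 244.] side crop [371. 454.]
(0.025, -0.011, -0.006) [ 0.467 -0.144  0.049] wrist [295. 212.] side crop [290. 401.]
(0.025, 0.011, -0.006) [ 0.489 -0.144  0.049] wrist [294. 244.] side crop [325. 387.]
(-0.039, -0.011, -0.006) [ 0.466 -0.208  0.049] wrist [193. 212.] side crop [347. 488.]
(-0.039,
[... 407 characters left out ...]
de crop [372. 445.]
(0.025, -0.011, -0.013) [ 0.467 -0.144  0.056] wrist [296. 217.] side crop [290. 392.]
(0.025, 0.011, -0.013) [ 0.489 -0.144  0.056] wrist [295. 249.] side crop [326. 379.]
(-0.039, -0.011, -0.013) [ 0.466 -0.208  0.056] wrist [191. 217.] side crop [348. 480.]
(-0.039, 0.011, -0.013) [ 0.488 -0.208  0.056] wrist [193. 249.] side crop [385. 465.]
(0.039, -0.011, -0.013) [ 0.467 -0.13   0.056] wrist [320. 217.] side crop [278. 375.]
(0.039, 0.011, -0.013) [ 0.489 -0.13   0.056] wrist [317. 249.] side crop [313. 361.]
apex z.064/.046 wrist [ 0.4620247  -0.16515638  0.064     ] [ 0.47255884 -0.1649606   0.05      ]
tray near side pic edge [ 0.47307424 -0.14139016  0.06      ]
```

```bash
python3 - <<'E'
import cv2
a=cv2.imread("pics/w4.png"); cv2.imwrite("pics/w4c.png",cv2.resize(a[190:384,130:380],None,fx=3.2,fy=3,interpolation=cv2.INTER_CUBIC))
from cell import arm
im=arm.snapshot('side'); cv2.imwrite('pics/s4c.png',cv2.resize(im[210:290,255:355],None,fx=7,fy=7,interpolation=cv2.INTER_CUBIC))
im=arm.snapshot('scene'); cv2.imwrite('pics/sc4c.png',cv2.resize(im[110:220,200:340],None,fx=5,fy=5,interpolation=cv2.INTER_CUBIC))
E
```

```text
(no output)
```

View pics/w4c.png

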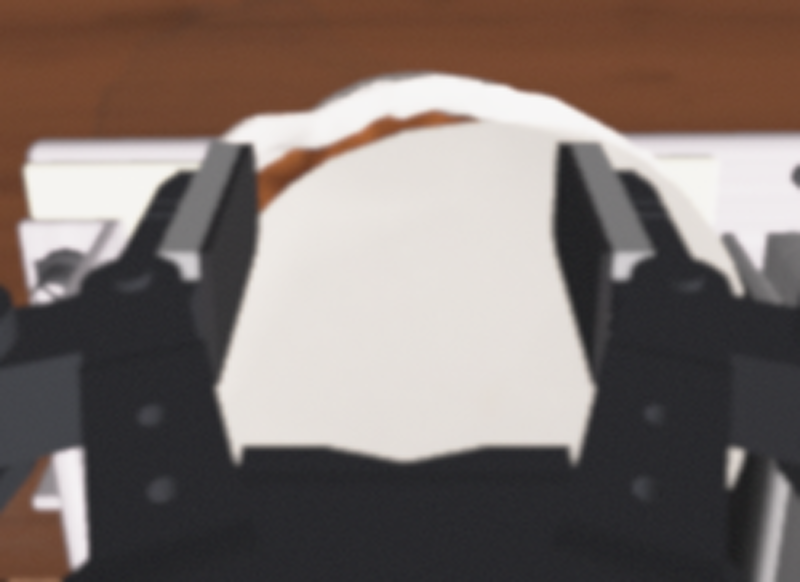

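View pics/s4c.png

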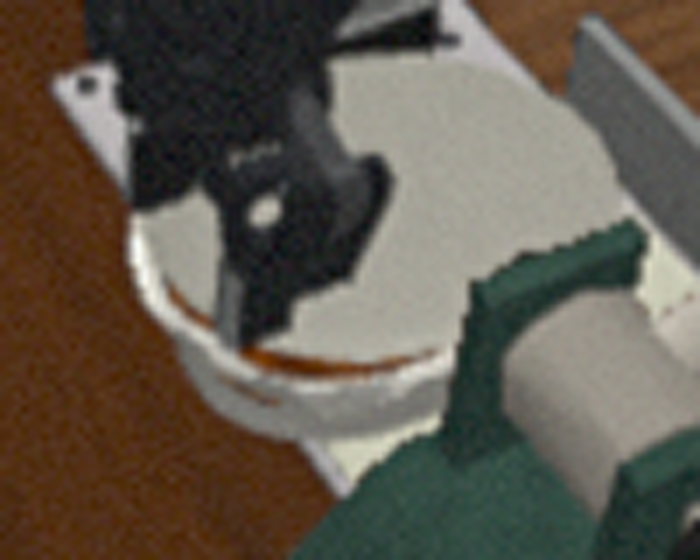

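View pics/sc4c.png

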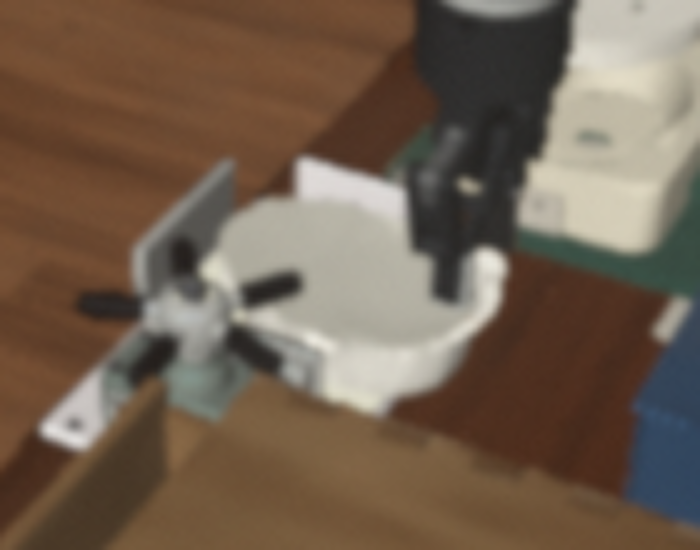

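```bash
python3 - <<'E'
from h import *
for X0,n in [((.466,-.194),'wrist'),((.466,-.194),'side'),((.478,-.20),'side'),((.489,-.14),'scene'),((.466,-.14),'scene')]:
  print(n,X0,[(z,proj(n,np.array([[*X0,z]]))[0].round(0).tolist()) for z in(.043,.06,.07,.08,.09)])
E
```

```text
wrist (0.466, -0.194) [(0.043, [217.0, 210.0]), (0.06, [213.0, 220.0]), (0.07, [211.0, 227.0]), (0.08, [208.0, 235.0]), (0.09, [205.0, 244.0])]
side (0.466, -0.194) [(0.043, [283.0, 269.0]), (0.06, [284.0, 264.0]), (0.07, [284.0, 261.0]), (0.08, [284.0, 258.0]), (0.09, [285.0, 255.0])]
side (0.478, -0.2) [(0.043, [290.0, 269.0]), (0.06, [290.0, 264.0]), (0.07, [291.0, 261.0]), (0.08, [291.0, 258.0]), (0.09, [291.0, 255.0])]
scene (0.489, -0.14) [(0.043, [285.0, 180.0]), (0.06, [285.0, 175.0]), (0.07, [285.0, 172.0]), (0.08, [286.0, 169.0]), (0.09, [286.0, 166.0])]
scene (0.466, -0.14) [(0.043, [293.0, 183.0]), (0.06, [293.0, 178.0]), (0.07, [293.0, 175.0]), (0.08, [294.0, 172.0]), (0.09, [294.0, 169.0])]
```

Request:
arm_command:
  deltas: "0 -0.01 -0.015 0 0 0 0.05; 0 -0.03 -0.02 0 0 0 0.02; 0 -0.06 -0.02 0 0 0 0; 0 -0.06 -0.02 0 0 0 0; 0 -0.06 -0.02 0 0 0 0"

```text
time: 6.78
eef_pos: [0.4177, -0.1687, 0.0636]
ee_rot: [0.712, 0.702, 0.001, 0.001]
wrist_force: [1.3, 0.6, 0.2]
grip_width: -0.0
```

```bash
python3 - <<'E'
from h import *
import cv2
s=arm.sense(); print(s['eef_pos'],s['joints'].round(3),s['time'],s['grip_width'])
im=arm.snapshot('wrist'); cv2.imwrite('pics/w5.png',im)
im=arm.snapshot('side'); cv2.imwrite('pics/s5c.png',cv2.resize(im[200:290,245:355],None,fx=7,fy=6.6,interpolation=cv2.INTER_CUBIC))
p=s['eef_pos']
for z in (0,-.013,-.02,-.03,-.035,-.04): 
  X=p+Rn.from_quat(s['ee_rot']).apply([[0,-.011,z],[.0,.011,z]]); print(z,proj('wrist',X).round(0).tolist(),((proj('side',X)-[245,200])*[7,6.6]).round(0).tolist())
E
```

```text
[ 0.41768119 -0.16866809  0.06358698] [-0.385  0.138 -0.598  0.833  0.001 -0.37 ] 6.775 -2.7010336961969606e-05
0 [[255.0, 209.0], [255.0, 239.0]] [[53.0, 423.0], [120.0, 398.0]]
-0.013 [[255.0, 216.0], [255.0, 249.0]] [[53.0, 397.0], [121.0, 372.0]]
-0.02 [[255.0, 221.0], [255.0, 255.0]] [[53.0, 382.0], [122.0, 358.0]]
-0.03 [[255.0, 228.0], [255.0, 264.0]] [[53.0, 361.0], [122.0, 337.0]]
-0.035 [[255.0, 232.0], [255.0, 268.0]] [[53.0, 351.0], [123.0, 326.0]]
-0.04 [[255.0, 237.0], [255.0, 274.0]] [[53.0, 340.0], [123.0, 316.0]]
```

View pics/w5.png

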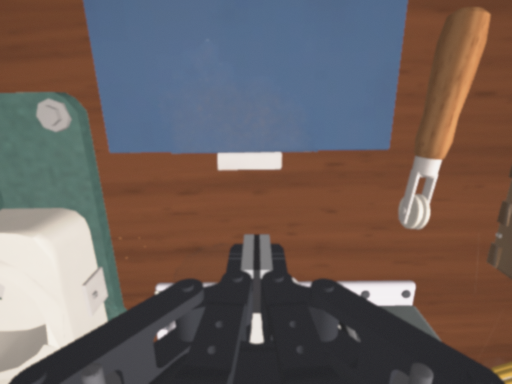

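View pics/s5c.png

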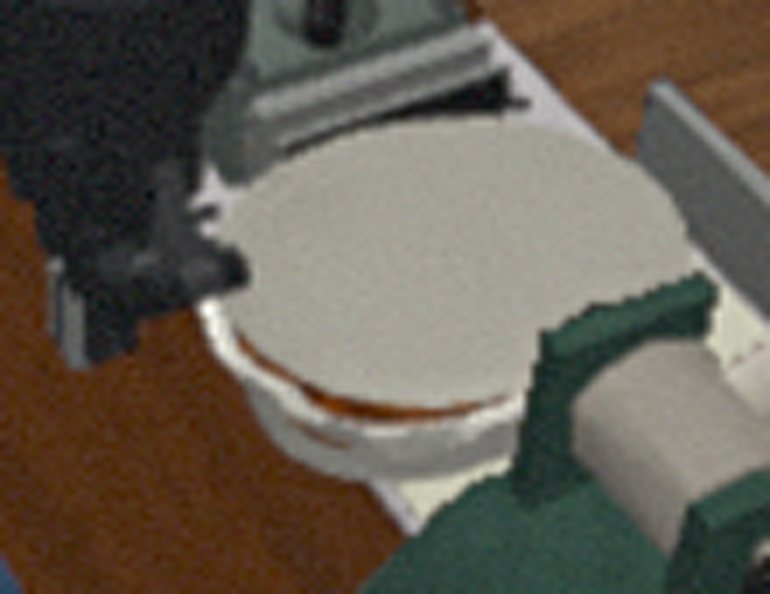

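Request:
arm_command:
  deltas: "0 0 0.02 0 0 0 0.05; 0 0 0.047 0 0 0 0.05; 0 0.01 0.047 0 0 0 0.05; 0 0.02 0.047 0 0 0 0.05"

```text
time: 7.38
eef_pos: [0.4398, -0.1691, 0.017]
ee_rot: [0.712, 0.702, 0.001, 0.001]
wrist_force: [-0.6, -0.2, 0.7]
grip_width: 0.05
```

```bash
python3 - <<'E'
from h import *
import cv2
s=arm.sense(); print(s['eef_pos'],s['wrist_force'],s['torque'],s['grip_width'])
im=arm.snapshot('side'); cv2.imwrite('pics/s6c.png',cv2.resize(im[200:290,245:355],None,fx=7,fy=6.6,interpolation=cv2.INTER_CUBIC))
im=arm.snapshot('wrist'); cv2.imwrite('pics/w6.png',im)
E
```

```text
[ 0.43982495 -0.16914115  0.01703524] [-0.5640957  -0.18719763  0.6947574 ] [ 0.01647968 -0.01012873  0.02012904] 0.04996270874398724
```

View pics/s6c.png

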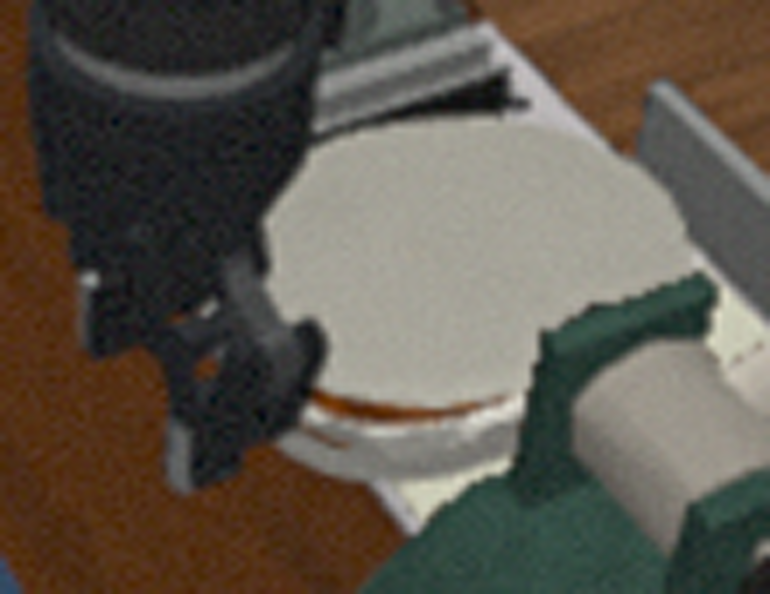

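View pics/w6.png

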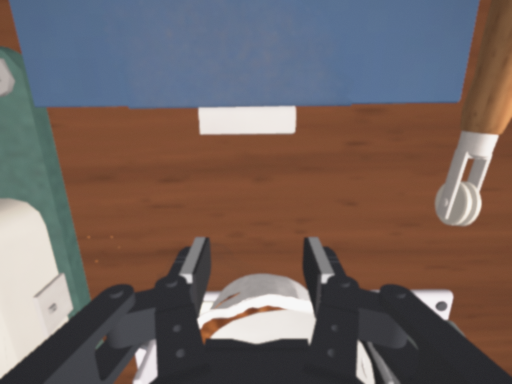

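```bash
python3 - <<'E'
from h import *
def aty(n,uv,y):
    c,d=ray(n,uv); return (c+d*(y-c[1])/d[1]).round(3)
for nm,c in dict(tip1=(170,488),tip2=(188,492),tip3=(240,470),kn=(322,345),knb=(300,400)).items():
    uv=(245+c[0]/7,200+c[1]/6.6); print(nm,[aty('side',uv,y).tolist() for y in(-.194,-.2,-.21)])
E
```

```text
tip1 [[0.433, -0.194, 0.045], [0.429, -0.2, 0.055], [0.423, -0.21, 0.071]]
tip2 [[0.439, -0.194, 0.039], [0.435, -0.2, 0.049], [0.429, -0.21, 0.065]]
tip3 [[0.457, -0.194, 0.04], [0.453, -0.2, 0.05], [0.446, -0.21, 0.066]]
kn [[0.481, -0.194, 0.089], [0.477, -0.2, 0.098], [0.469, -0.21, 0.113]]
knb [[0.475, -0.194, 0.065], [0.471, -0.2, 0.074], [0.464, -0.21, 0.09]]
```

Request:
arm_command:
  deltas: "0 0.006 0 0 0 0 0.05; 0 0.012 0 0 0 0 0.05; 0 0.016 0 0 0 0 0.05; 0 0.02 0 0 0 0 0.05"

```text
time: 7.98
eef_pos: [0.46, -0.1694, 0.0174]
ee_rot: [0.712, 0.702, 0.001, 0.001]
wrist_force: [-4.1, 0.8, 3.2]
grip_width: 0.0501
```

Request:
arm_command:
  deltas: "0 0.003 0 0 0 0 0.05; 0 0.006 0 0 0 0 0.05; 0 0.009 0 0 0 0 0.05"

```text
time: 8.35
eef_pos: [0.469, -0.1695, 0.0173]
ee_rot: [0.712, 0.702, 0.001, 0.001]
wrist_force: [-3.5, 0.5, 1.8]
grip_width: 0.05
```

```bash
python3 - <<'E'
from h import *
import cv2
s=arm.sense(); print(s['eef_pos'],s['wrist_force'],s['torque'],s['grip_width'])
im=arm.snapshot('side'); cv2.imwrite('pics/s7c.png',cv2.resize(im[200:290,245:355],None,fx=7,fy=6.6,interpolation=cv2.INTER_CUBIC))
im=arm.snapshot('wrist'); cv2.imwrite('pics/w7.png',im)
E
```

```text
[ 0.46901298 -0.16952917  0.01732376] [-3.49914786  0.45930396  1.79606663] [ 0.05583964  0.56230434 -0.00309467] 0.050015759768092145
```

View pics/s7c.png

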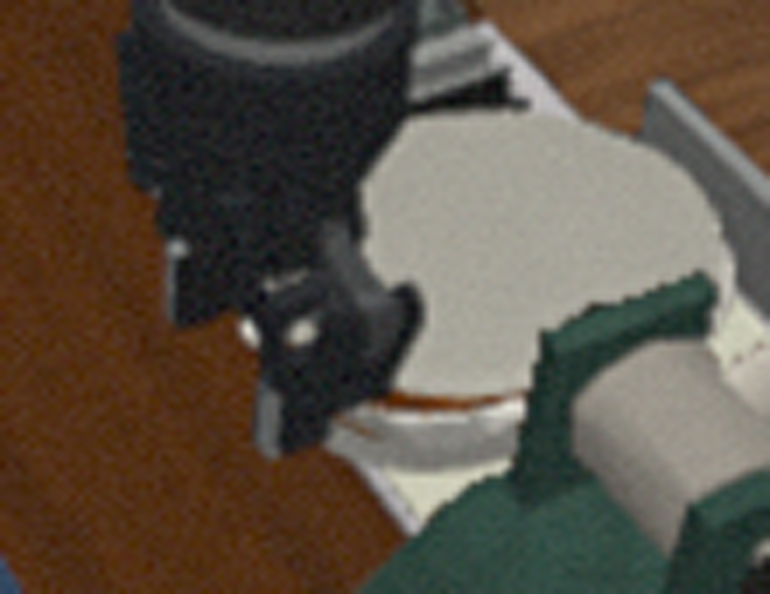

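View pics/w7.png

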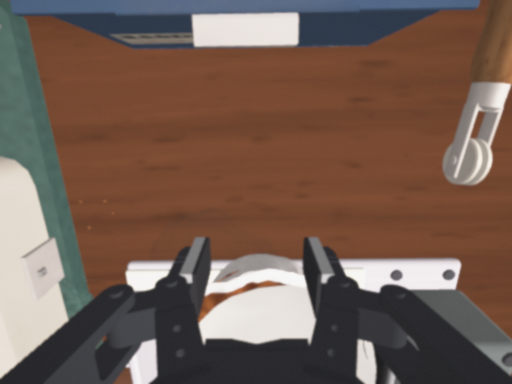

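Request:
arm_command:
  deltas: "0 0.003 0 0 0 0 0.05; 0 0.006 0 0 0 0 0.05; 0 0.009 0 0 0 0 0.05; 0 0.011 0 0 0 0 0.05"

```text
time: 8.95
eef_pos: [0.4809, -0.1698, 0.0174]
ee_rot: [0.712, 0.702, 0.001, 0.001]
wrist_force: [-2.3, -1.0, -0.6]
grip_width: 0.0497
```

Request:
arm_command:
  deltas: "0 0.001 0 0 0 0 0.05; 0 0.002 0 0 0 0 0.05; 0 0.003 0 0 0 0 0.05"

```text
time: 9.32
eef_pos: [0.4839, -0.1699, 0.0174]
ee_rot: [0.712, 0.702, 0.001, 0.001]
wrist_force: [-2.4, -0.3, 0.2]
grip_width: 0.0502
```

Request:
arm_command:
  deltas: "0 0.001 0 0 0 0 0.05; 0 0.0015 0 0 0 0 0.05"

```text
time: 9.57
eef_pos: [0.4855, -0.1699, 0.0174]
ee_rot: [0.712, 0.702, 0.001, 0.001]
wrist_force: [-2.3, -0.3, 0.6]
grip_width: 0.0502
```

Request:
arm_command:
  deltas: "0 0.001 0 0 0 0 0.05; 0 0.0015 0 0 0 0 0.05"

```text
time: 9.82
eef_pos: [0.487, -0.17, 0.0174]
ee_rot: [0.712, 0.702, 0.001, 0.001]
wrist_force: [-1.6, 0.5, 0.6]
grip_width: 0.05
```

Request:
arm_command:
  deltas: "0 0.001 0 0 0 0 0.05; 0 0.0015 0 0 0 0 0.05"

```text
time: 10.07
eef_pos: [0.4879, -0.1699, 0.0173]
ee_rot: [0.712, 0.702, 0.001, 0.001]
wrist_force: [-4.6, 0.7, 1.9]
grip_width: 0.05
```

Request:
arm_command:
  deltas: "0 0.001 0 0 0 0 0.05; 0 0.0015 0 0 0 0 0.05"

```text
time: 10.32
eef_pos: [0.4881, -0.1699, 0.0172]
ee_rot: [0.712, 0.702, -0.0, 0.0]
wrist_force: [-7.7, -1.1, 4.5]
grip_width: 0.0503
```

```bash
python3 - <<'E'
from h import *
import cv2
s=arm.sense(); print(s['eef_pos'],s['wrist_force'],s['torque'],s['grip_width'])
im=arm.snapshot('side'); cv2.imwrite('pics/s8c.png',cv2.resize(im[190:280,255:365],None,fx=7,fy=6.6,interpolation=cv2.INTER_CUBIC))
im=arm.snapshot('scene'); cv2.imwrite('pics/sc8c.png',cv2.resize(im[130:210,210:320],None,fx=7,fy=7,interpolation=cv2.INTER_CUBIC))
E
```

```text
[ 0.48807088 -0.16987616  0.01715049] [-7.66777313 -1.08928039  4.50278271] [0.06438282 1.49349756 0.03299486] 0.05025059139060209
```

View pics/s8c.png

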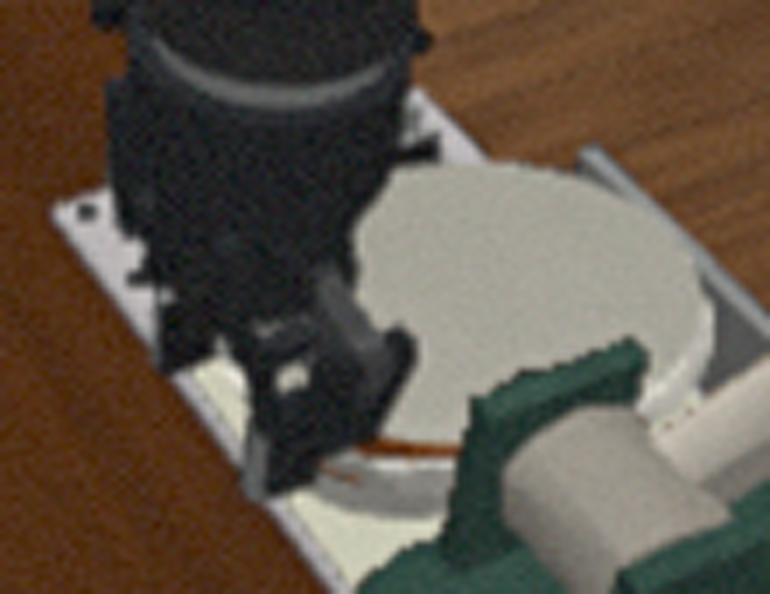

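View pics/sc8c.png

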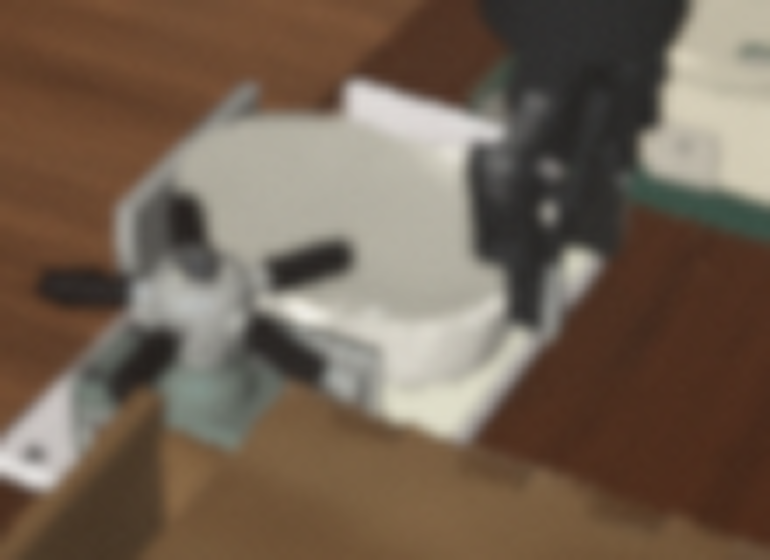

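Request:
arm_command:
  deltas: "0 -0.015 0 0 0 0 0.05; 0 -0.04 0 0 0 0 0.05; 0 -0.05 -0.05 0 0 0 0; 0 -0.04 -0.11 0 0 0 0; 0.01 -0.04 -0.17 0 0 0 0"

```text
time: 11.05
eef_pos: [0.4487, -0.1596, 0.1894]
ee_rot: [0.712, 0.702, 0.001, 0.001]
wrist_force: [1.4, 0.3, -0.6]
grip_width: 0.0004
```

```bash
python3 - <<'E'
from h import *
plan([(.46,-.12,.225,89.4),(.48,-.07,.23,89.4),(.48,-.06,.23,89.4)],.0)
E
```

```text
pos [ 0.4487 -0.1596  0.1894] yaw 89.17 t 11.05 F [ 1.36  0.31 -0.65]
0.0397 0.0108 -0.0356 0.1 0.0 -0.2 0.000; 0.0900 0.0301 -0.0406 0.1 0.0 -0.2 0.000; 0.1000 0.0299 -0.0406 0.1 0.0 -0.2 0.000
```

Request:
arm_command:
  deltas: "0.04 0.01 -0.036 0 0 0 0; 0.09 0.03 -0.04 0 0 0 0; 0.1 0.03 -0.04 0 0 0 0; 0.1 0.03 -0.04 0 0 0 0"

```text
time: 11.55
eef_pos: [0.4797, -0.0597, 0.2292]
ee_rot: [0.712, 0.702, 0.001, 0.001]
wrist_force: [-0.2, 0.5, -0.8]
grip_width: 0.0004
```

```bash
python3 - <<'E'
from h import *
import cv2
s=arm.sense(); print(s['eef_pos'],yaw(s),s['joints'].round(2))
im=arm.snapshot('wrist'); cv2.imwrite('pics/w9.png',im)
im=arm.snapshot('side'); cv2.imwrite('pics/s9.png',cv2.resize(im[60:260,190:390],None,fx=3,fy=3,interpolation=cv2.INTER_CUBIC))
E
```

```text
[ 0.47969036 -0.05970274  0.22916967] 89.25469143722138 [-0.12  0.08 -0.26  1.22 -0.   -0.11]
```

View pics/w9.png

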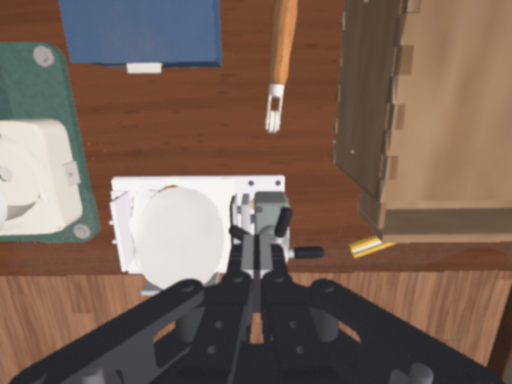

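View pics/s9.png

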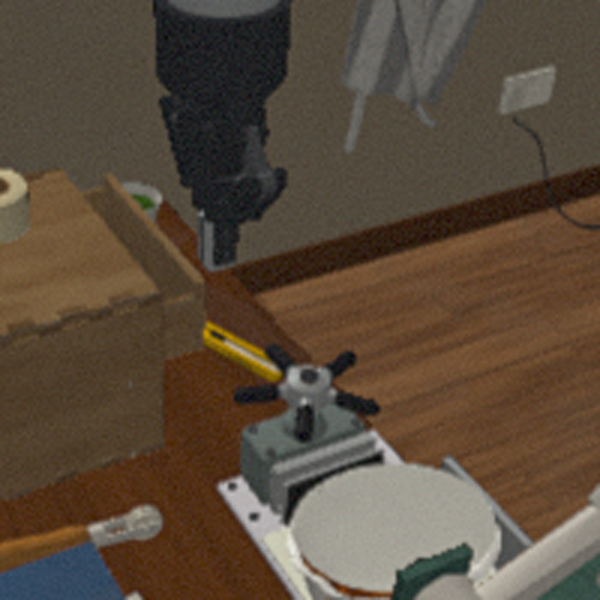

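```bash
python3 - <<'E'
from h import *
def aty(n,uv,y):
    c,d=ray(n,uv); return (c+d*(y-c[1])/d[1]).round(3)
for nm,c in dict(tipL=(205,268),tipR=(238,260),kn=(285,180),knb=(240,222),body_l=(165,100),bodyr=(290,75),neck_r=(266,128)).items():
    uv=(190+c[0]/3,60+c[1]/3); P=aty('side',uv,-.06); print(nm,P, 'rel tcp',(P-[.4797,-.06,.2292]).round(3))
# fresh estimate of wheel from side
for c in [(310,378)]:
    print('hub side',onz('side',(190+c[0]/3,60+c[1]/3),.127))
for c in [(235,395),(352,357),(378,410),(305,437),(270,350)]:
    P=onz('side',(190+c[0]/3,60+c[1]/3),.106);print('tip',P, np.linalg.norm(P[:2]-[.571,-.042]),np.degrees(np.arctan2(P[1]+.042,P[0]-.571)))
E
```

```text
tipL [ 0.472 -0.06   0.26 ] rel tcp [-0.008  0.     0.031]
tipR [ 0.496 -0.06   0.259] rel tcp [0.016 0.    0.03 ]
kn [ 0.528 -0.06   0.311] rel tcp [0.048 0.    0.082]
knb [ 0.497 -0.06   0.288] rel tcp [0.017 0.    0.059]
body_l [ 0.445 -0.06   0.382] rel tcp [-0.035  0.     0.153]
bodyr [ 0.526 -0.06   0.381] rel tcp [0.046 0.    0.152]
neck_r [ 0.512 -0.06   0.35 ] rel tcp [0.032 0.    0.121]
hub side [ 0.56714508 -0.05431775  0.127     ]
tip [ 0.51789065 -0.02567066  0.106     ] 0.055563033367855265 162.90909658505328
tip [ 0.62630255 -0.0259147   0.106     ] 0.05759434293577639 16.217600833553547
tip [ 0.60904205 -0.08966979  0.106     ] 0.06098857816595439 -51.40899410001913
tip [ 0.54260397 -0.09097929  0.106     ] 0.05661541805790642 -120.10326870925057
tip [0.57034084 0.01141822 0.106     ] 0.05342228475377453 90.70697248965209
```

```bash
python3 - <<'E'
from h import *
from scipy.optimize import least_squares
w=[(.5186,-.0262,2),(.5719,.0164,1),(.6296,-.0225,0),(.5426,-.0896,3)]
s=[(.5179,-.0257,2),(.6263,-.0259,0),(.609,-.0897,4),(.5426,-.091,3),(.5703,.0114,1)]
for D in(w,s,w+s):
    def f(p): return np.concatenate([np.array([x,y])-p[:2]-p[3]*np.array([np.cos(p[2]+k*1.2566),np.sin(p[2]+k*1.2566)]) for x,y,k in D])
    r=least_squares(f,[.571,-.042,.33,.058]);print(r.x[:2].round(4),np.degrees(r.x[2]).round(1),r.x[3].round(4),np.sqrt(np.mean(r.fun**2)).round(4))
W=np.array([.572,-.043])
def P(phi,r,z,yw):
    yt=np.radians(yw-90); p=W+r*np.array([np.cos(np.radians(phi)),np.sin(np.radians(phi))])-.004*np.array([np.cos(yt),np.sin(yt)]); return (*p.round(4),z,yw)
print(P(199,.048,.065,55))
a=P(199,.048,.15,55)
plan([(.49,-.06,.21,79.2),(.5,-.06,.2,69.2),(.51,-.06,.18,60),(a[0],a[1],.16,55),(a[0],a[1],.15,55)],0)
E
```

```text
[ 0.5746 -0.0419] 20.2 0.0581 0.0004
[ 0.5732 -0.0442] 19.7 0.0568 0.0012
[ 0.5738 -0.0431] 19.7 0.0574 0.0014
(np.float64(0.5233), np.float64(-0.0563), 0.065, 55)
pos [ 0.4794 -0.0608  0.2289] yaw 89.13 t 11.65 F [ 0.44 -0.91 -0.03]
0.0009 0.0106 0.0190 0.1 0.1 9.9 0.000; 0.0011 0.0205 0.0290 0.1 0.0 19.9 0.000; 0.0013 0.0305 0.0490 0.1 0.0 29.1 0.000; 0.0052 0.0437 0.0690 0.1 0.0 34.1 0.000; 0.0052 0.0437 0.0790 0.1 0.0 34.1 0.000
```

Request:
arm_command:
  deltas: "0.001 0.011 0.019 0 0 9.9 0; 0.001 0.02 0.03 0 0 19.9 0; 0.001 0.03 0.05 0 0 29 0; 0.005 0.045 0.07 0 0 34 0; 0.005 0.046 0.08 0 0 34 0"

```text
time: 12.28
eef_pos: [0.525, -0.0576, 0.1475]
ee_rot: [0.887, 0.463, -0.0, 0.001]
wrist_force: [-0.5, 0.1, -0.0]
grip_width: -0.0001
```

```bash
python3 - <<'E'
from h import *
import cv2
s=arm.sense(); print(s['eef_pos'],yaw(s),s['joints'].round(2))
im=arm.snapshot('wrist'); cv2.imwrite('pics/w10.png',im)
im=arm.snapshot('side'); cv2.imwrite('pics/s10.png',cv2.resize(im[100:260,230:390],None,fx=3.75,fy=3.75,interpolation=cv2.INTER_CUBIC))
plan([(.525,-.056,.11,55),(.525,-.056,.065,55)],0)
E
```

```text
[ 0.52500764 -0.05762144  0.14748027] 55.10003453897366 [-0.11  0.21 -0.31  1.06 -0.    0.5 ]
pos [ 0.524  -0.0574  0.1476] yaw 55.15 t 12.38 F [-0.49  0.22 -0.12]
0.0017 0.0000 0.0376 -0.0 0.1 0.2 0.000; 0.0018 0.0000 0.0826 -0.0 0.1 0.2 0.000
```

View pics/w10.png

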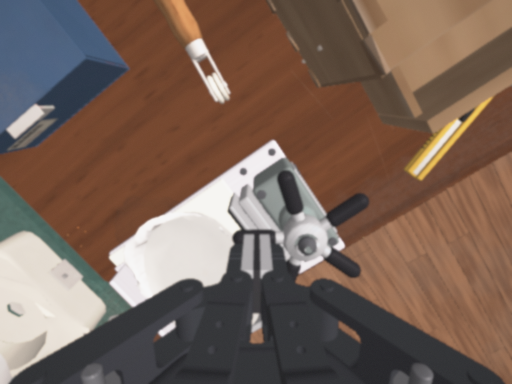

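View pics/s10.png

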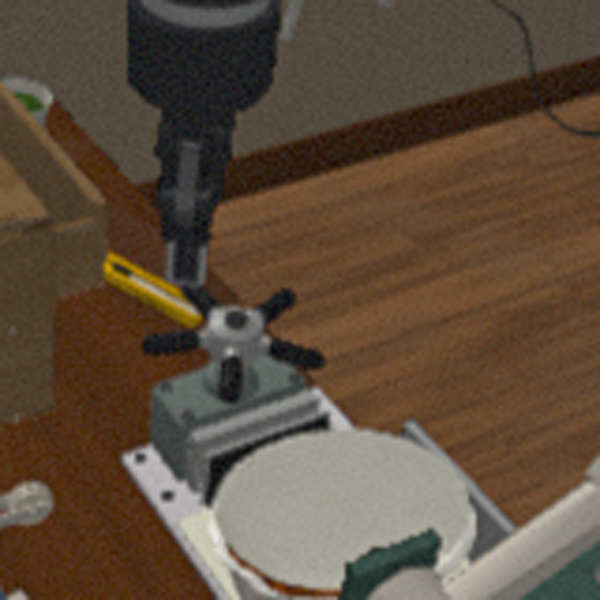

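```bash
python3 - <<'E'
from h import *
H=onz('wrist',(307,243),.127);print(H)
for t in [(287,173),(366,199),(357,272)]:
    P=onz('wrist',t,.106)[:2]; d=P-[.574,-.043]; print(P,np.linalg.norm(d),np.degrees(np.arctan2(d[1],d[0])))
s=arm.sense()
for dz in(.03,): 
    X=s['eef_pos']+Rn.from_quat(s['ee_rot']).apply([[0,-.007,-.03],[0,.015,-.03]]); print(X, proj('wrist',X))
E
```

```text
[ 0.56583866 -0.03928771  0.127     ]
[ 0.51730735 -0.02321279] 0.06004656866180101 160.7596807426484
[0.57090656 0.01664003] 0.059720207075195535 92.96918878343322
[ 0.62563085 -0.0215221 ] 0.05591998770532293 22.58681001989125
[[ 0.51832161 -0.05333699  0.17764645]
 [ 0.53637609 -0.06590822  0.17764164]] [[255.36901392 235.94933683]
 [255.42058141 270.44747331]]
```

Request:
arm_command:
  deltas: "0.001 0 0.03 0 0 0 0; 0.001 0 0.055 0 0 0 0; 0.001 0 0.075 0 0 0 0; 0.001 0 0.081 0 0 0 0"

```text
time: 12.88
eef_pos: [0.5234, -0.057, 0.0663]
ee_rot: [0.886, 0.463, -0.001, -0.0]
wrist_force: [-0.1, 0.3, 1.3]
grip_width: 0.0002
```

```bash
python3 - <<'E'
from h import *
import cv2
s=arm.sense(); print(s['eef_pos'],yaw(s),s['wrist_force'],s['torque'])
im=arm.snapshot('wrist'); cv2.imwrite('pics/w11.png',im)
im=arm.snapshot('side'); cv2.imwrite('pics/s11.png',cv2.resize(im[100:260,230:390],None,fx=3.75,fy=3.75,interpolation=cv2.INTER_CUBIC))
E
```

```text
[ 0.523436   -0.056965    0.06628312] 55.17312425625981 [-0.11316336  0.3169121   1.26370444] [-0.02690609  0.00378191  0.04717544]
```

View pics/w11.png

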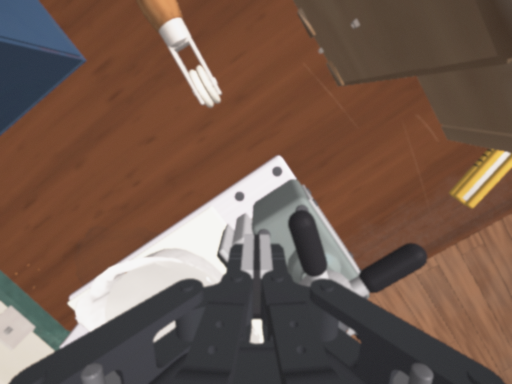

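View pics/s11.png

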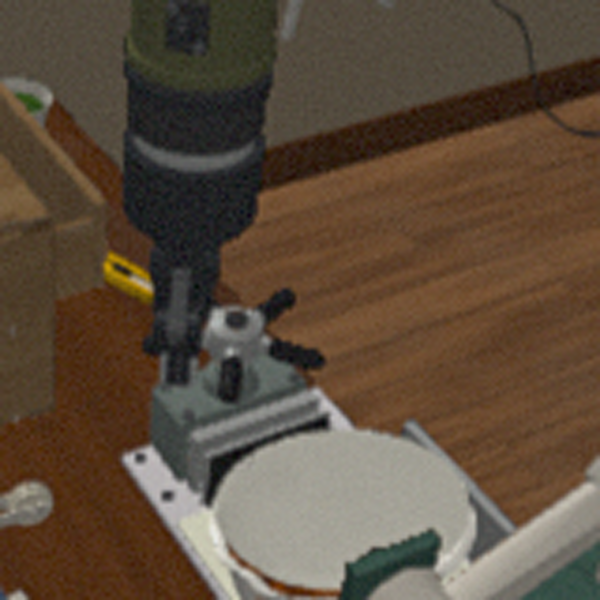

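```bash
cat >> h.py <<'E'
W=np.array([.571,-.042])
def arc(ds,z=.066,r=None):
    s=arm.sense(); p=s['eef_pos'][:2]-W; y0=yaw(s); wps=[]
    for d in ds:
        c,q=np.cos(np.radians(d)),np.sin(np.radians(d)); v=np.array([c*p[0]-q*p[1],q*p[0]+c*p[1]])
        if r is not None: v=v/np.linalg.norm(v)*r
        wps.append((*(W+v),z,y0+d))
    plan(wps,0)
def M():
    s=arm.sense(); d=s['eef_pos'][:2]-W; F=s['wrist_force']; 
    print('M',round(d[0]*F[1]-d[1]*F[0],3),'tz',s['torque'][2].round(3),'F',F.round(2),'r',np.linalg.norm(d).round(4),'phi',np.degrees(np.arctan2(d[1],d[0])).round(1),'yaw',yaw(s).round(2),'z',s['eef_pos'][2].round(4),'t',s['time'])
E
python3 - <<'E'
from h import *
c,d=ray('side',(277.5,202.1)); print((c+d*(-.06-c[1])/d[1]).round(3))
M(); arc([3,6,9])
E
```

```text
[ 0.524 -0.06   0.099]
M 0.019 tz 0.025 F [ 0.61 -0.22 -0.51] r 0.0491 phi -162.3 yaw 55.16 z 0.0669 t 12.975
pos [ 0.5242 -0.0569  0.0669] yaw 55.16 t 12.97 F [ 0.61 -0.22 -0.51]
-0.0015 0.0021 0.0009 -0.0 0.1 -3.0 0.000; -0.0029 0.0042 0.0009 -0.0 0.1 -6.0 0.000; -0.0042 0.0065 0.0009 -0.0 0.1 -9.0 0.000
```

Request:
arm_command:
  deltas: "0 0 0.006 0 0 0 0; 0 0.003 0.006 0 0 0 0; 0 0.005 0.006 0 0 0 0"
  newtons: 60

```text
time: 13.35
eef_pos: [0.5288, -0.0599, 0.0614]
ee_rot: [0.886, 0.463, -0.001, 0.0]
wrist_force: [-0.5, -0.4, 0.1]
grip_width: 0.0002
```

```bash
python3 - <<'E'
from h import *
M()
E
```

```text
M 0.008 tz -0.012 F [-0.49 -0.4   0.14] r 0.0458 phi -157.0 yaw 55.17 z 0.0614 t 13.35
```

Request:
arm_command:
  deltas: "0 0.002 0 0 0 0 0; 0 0.004 0 0 0 0 0"

```text
time: 13.6
eef_pos: [0.5325, -0.0624, 0.0615]
ee_rot: [0.886, 0.463, -0.0, 0.001]
wrist_force: [0.6, -0.3, 0.7]
grip_width: -0.0002
```

```bash
python3 - <<'E'
from h import *
M()
E
```

```text
M 0.022 tz 0.055 F [ 0.56 -0.27  0.7 ] r 0.0436 phi -152.2 yaw 55.16 z 0.0615 t 13.6
```

Request:
arm_command:
  deltas: "0 0.002 0 0 0 0 0; 0 0.004 0 0 0 0 0"

```text
time: 13.85
eef_pos: [0.5356, -0.0645, 0.0615]
ee_rot: [0.886, 0.463, -0.0, 0.0]
wrist_force: [-4.0, 2.8, 2.0]
grip_width: -0.0002
```

```bash
python3 - <<'E'
from h import *
M(); arc([3,7,11,15,19],z=.061)
E
```

```text
M -0.189 tz 0.037 F [-4.03  2.78  2.  ] r 0.0419 phi -147.5 yaw 55.16 z 0.0615 t 13.85
pos [ 0.5356 -0.0645  0.0615] yaw 55.16 t 13.85 F [-4.03  2.78  2.  ]
-0.0008 0.0020 0.0005 0.0 0.1 -3.0 0.000; -0.0017 0.0048 0.0005 -0.0 0.1 -7.0 0.000; -0.0024 0.0077 0.0005 -0.0 0.1 -11.0 0.000; -0.0029 0.0106 0.0005 -0.0 0.1 -15.0 0.000; -0.0031 0.0135 0.0005 -0.0 0.1 -19.0 0.000
```

Request:
arm_command:
  deltas: "-0.002 0.002 0 0 0 -3 0; -0.005 0.005 0 0 0 -7 0; -0.008 0.008 0 0 0 -11 0; -0.009 0.011 0 0 0 -15 0; -0.009 0.014 0 0 0 -19 0"

```text
time: 14.48
eef_pos: [0.5393, -0.078, 0.0604]
ee_rot: [0.797, 0.604, -0.001, -0.003]
wrist_force: [-5.1, 3.4, 1.4]
grip_width: -0.0001
```

```bash
python3 - <<'E'
from h import *
M(); arc([4,8,12,16,20],z=.061)
E
```

```text
M -0.294 tz 0.01 F [-5.13  3.44  1.37] r 0.048 phi -131.4 yaw 74.35 z 0.0604 t 14.475
pos [ 0.5393 -0.078   0.0604] yaw 74.35 t 14.47 F [-5.13  3.44  1.37]
-0.0013 0.0031 -0.0006 -0.3 -0.1 -4.0 0.000; -0.0025 0.0062 -0.0006 -0.3 -0.1 -8.0 0.000; -0.0034 0.0094 -0.0007 -0.3 -0.1 -12.0 0.000; -0.0041 0.0127 -0.0007 -0.3 -0.1 -16.0 0.000; -0.0045 0.0161 -0.0007 -0.3 -0.1 -20.0 0.000
```

Request:
arm_command:
  deltas: "-0.001 0.003 0 0 0 -4 0; -0.002 0.006 0 0 0 -8 0; -0.003 0.009 0 0 0 -12 0; -0.004 0.013 0 0 0 -16 0; -0.004 0.016 0 0 0 -20 0"

```text
time: 15.1
eef_pos: [0.5505, -0.0865, 0.0596]
ee_rot: [0.679, 0.734, -0.003, -0.005]
wrist_force: [-7.6, -2.6, 3.8]
grip_width: -0.0
```

```bash
python3 - <<'E'
from h import *
import cv2
M(); arc([4,8,12,16,20],z=.061)
im=arm.snapshot('wrist'); cv2.imwrite('pics/w12.png',im)
im=arm.snapshot('side'); cv2.imwrite('pics/s12.png',cv2.resize(im[130:290,230:390],None,fx=3.75,fy=3.75,interpolation=cv2.INTER_CUBIC))
M()
E
```

```text
M -0.287 tz -0.061 F [-7.64 -2.6   3.8 ] r 0.049 phi -114.7 yaw 94.45 z 0.0596 t 15.1
pos [ 0.5505 -0.0865  0.0596] yaw 94.45 t 15.1 F [-7.64 -2.6   3.8 ]
-0.0016 0.0030 -0.0015 -0.6 -0.2 -4.0 0.000; -0.0029 0.0062 -0.0015 -0.6 -0.2 -8.0 0.000; -0.0040 0.0094 -0.0016 -0.6 -0.2 -12.0 0.000; -0.0049 0.0127 -0.0016 -0.6 -0.3 -16.0 0.000; -0.0056 0.0161 -0.0016 -0.6 -0.3 -20.0 0.000
M -0.257 tz -0.044 F [-6.08 -0.7   2.82] r 0.0489 phi -114.1 yaw 94.39 z 0.0596 t 15.2
```

View pics/w12.png

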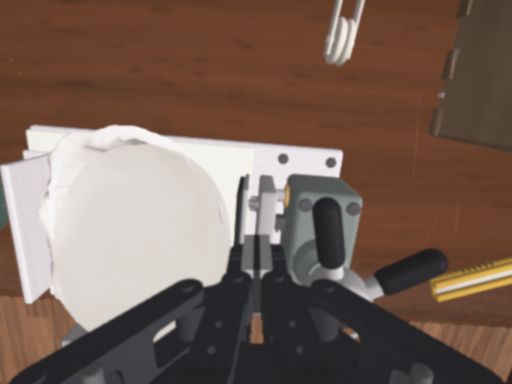

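View pics/s12.png

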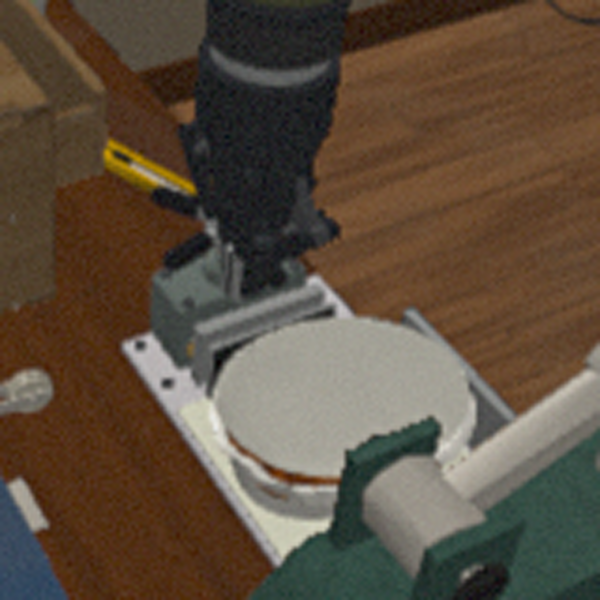

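Request:
arm_command:
  deltas: "-0.001 0.003 0 0 0 -3 0; -0.002 0.005 -0.001 -0.5 0 -6 0; -0.003 0.007 -0.001 -0.5 0 -9 0; -0.004 0.0095 -0.001 -0.5 0 -12 0"

```text
time: 15.7
eef_pos: [0.5568, -0.09, 0.0592]
ee_rot: [0.599, 0.801, -0.001, -0.004]
wrist_force: [-6.6, -0.7, 0.7]
grip_width: 0.0002
```

```bash
sed -i "s/print('M',/print('MT',round(d[0]*F[1]-d[1]*F[0]+s['torque'][2],3),'M',/" h.py; python3 - <<'E'
from h import *
M(); arc([3,6,9,12],z=.061)
E
```

```text
MT -0.326 M -0.308 tz -0.017 F [-6.64 -0.74  0.7 ] r 0.0501 phi -106.4 yaw 106.46 z 0.0592 t 15.7
pos [ 0.5568 -0.09    0.0592] yaw 106.46 t 15.7 F [-6.64 -0.74  0.7 ]
-0.0014 0.0022 -0.0018 -0.4 -0.3 -3.0 0.000; -0.0026 0.0045 -0.0019 -0.4 -0.3 -6.0 0.000; -0.0037 0.0069 -0.0019 -0.4 -0.4 -9.0 0.000; -0.0047 0.0093 -0.0019 -0.4 -0.4 -12.0 0.000
```

Request:
arm_command:
  deltas: "-0.001 0.003 -0.001 0 0 -3 0; -0.002 0.005 -0.001 -0.4 -0.3 -6 0; -0.003 0.007 -0.001 -0.4 -0.3 -9 0; -0.004 0.0095 -0.001 -0.4 -0.3 -12 0"

```text
time: 16.2
eef_pos: [0.5637, -0.0926, 0.0591]
ee_rot: [0.511, 0.859, -0.002, -0.002]
wrist_force: [-6.9, -4.1, 2.2]
grip_width: -0.0002
```

```bash
python3 - <<'E'
from h import *
M(); arc([3,6,9,12],z=.061)
E
```

```text
MT -0.366 M -0.32 tz -0.046 F [-6.92 -4.06  2.25] r 0.0511 phi -98.3 yaw 118.5 z 0.0591 t 16.2
pos [ 0.5637 -0.0926  0.0591] yaw 118.5 t 16.2 F [-6.92 -4.06  2.25]
-0.0015 0.0022 -0.0019 -0.3 -0.1 -3.0 0.000; -0.0030 0.0044 -0.0019 -0.3 -0.1 -6.0 0.000; -0.0043 0.0068 -0.0019 -0.3 -0.1 -9.0 0.000; -0.0055 0.0092 -0.0019 -0.3 -0.1 -12.0 0.000
```

Request:
arm_command:
  deltas: "0 0.0025 0 0 0 -3 0; -0.001 0.005 0 0 0 -6 0; -0.002 0.0075 0 0 0 -9 0; -0.0025 0.01 0 0 0 -12 0"

```text
time: 16.7
eef_pos: [0.5713, -0.0928, 0.0586]
ee_rot: [0.419, 0.908, -0.005, -0.003]
wrist_force: [-6.0, -8.9, 2.5]
grip_width: 0.0001
```

```bash
python3 - <<'E'
from h import *
import cv2
M(); arc([3,6,9,12],z=.061)
im=arm.snapshot('wrist'); cv2.imwrite('pics/w13.png',im)
M()
E
```

```text
MT -0.408 M -0.307 tz -0.102 F [-5.98 -8.91  2.5 ] r 0.0508 phi -89.7 yaw 130.49 z 0.0586 t 16.7
pos [ 0.5713 -0.0928  0.0586] yaw 130.49 t 16.7 F [-5.98 -8.91  2.5 ]
-0.0017 0.0020 -0.0024 -0.7 -0.1 -3.0 0.000; -0.0032 0.0042 -0.0024 -0.7 -0.1 -6.0 0.000; -0.0046 0.0065 -0.0024 -0.7 -0.1 -9.0 0.000; -0.0060 0.0088 -0.0025 -0.7 -0.2 -12.0 0.000
MT -0.367 M -0.283 tz -0.084 F [-5.46 -7.99  1.7 ] r 0.0508 phi -89.2 yaw 130.6 z 0.0587 t 16.75
```

View pics/w13.png

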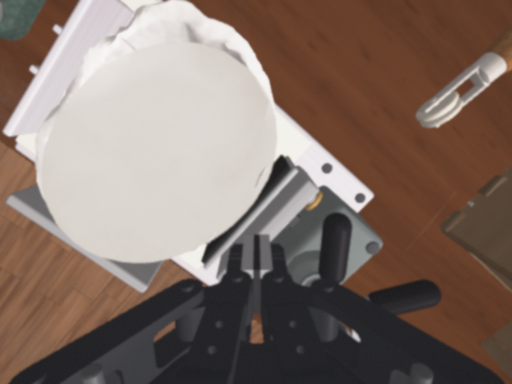

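```bash
python3 - <<'E'
from h import *
for a,b in [((338,218),(332,280)),((434,290),(375,302))]:
    A,B=onz('wrist',a,.106)[:2],onz('wrist',b,.106)[:2]; d=A-B; print(A,B,np.degrees(np.arctan2(d[1],d[0])))
E
```

```text
[ 0.52808622 -0.07801242] [ 0.55433255 -0.05581965] -139.78357155333785
[ 0.52403154 -0.01106049] [ 0.54908664 -0.02897347] 144.43738986531847
```

```bash
cat >> h.py <<'E'
def pol(phis,yaws,r=.048,z=.060):
    plan([(W[0]+r*np.cos(np.radians(f)),W[1]+r*np.sin(np.radians(f)),z,y) for f,y in zip(phis,yaws)],0)
E
python3 - <<'E'
from h import *
pol([-86,-82.5,-79],[129,127,125],r=.0495)
E
```

```text
pos [ 0.5717 -0.0928  0.0587] yaw 130.6 t 16.75 F [-5.46 -7.99  1.7 ]
-0.0007 0.0030 -0.0014 -0.7 -0.1 1.6 0.000; -0.0024 0.0055 -0.0014 -0.7 -0.0 3.6 0.000; -0.0040 0.0080 -0.0014 -0.7 -0.0 5.6 0.000
```

Request:
arm_command:
  deltas: "-0.001 0.003 -0.001 -0.5 0 1.6 0; -0.0025 0.0055 -0.001 -0.5 0 3.6 0; -0.004 0.008 -0.001 -0.5 0 5.6 0"

```text
time: 17.12
eef_pos: [0.5768, -0.0907, 0.0585]
ee_rot: [0.462, 0.887, -0.003, -0.004]
wrist_force: [-7.7, -0.6, 2.5]
grip_width: 0.0
```

```bash
python3 - <<'E'
from h import *
M(); pol([-75,-71.5,-68],[124,123,122],r=.0495)
E
```

```text
MT -0.363 M -0.378 tz 0.015 F [-7.69 -0.59  2.52] r 0.049 phi -83.2 yaw 124.9 z 0.0585 t 17.125
pos [ 0.5768 -0.0907  0.0585] yaw 124.9 t 17.12 F [-7.69 -0.59  2.52]
-0.0033 0.0062 -0.0015 -0.5 -0.2 0.9 0.000; -0.0042 0.0091 -0.0016 -0.5 -0.2 1.9 0.000; -0.0050 0.0120 -0.0016 -0.5 -0.2 2.9 0.000
```

```bash
python3 - <<'E'
from h import *
pol([-79.5,-76,-72.5],[126,128,130],r=.0495)
E
```

```text
pos [ 0.5768 -0.0907  0.0585] yaw 124.9 t 17.12 F [-7.69 -0.59  2.52]
-0.0018 0.0026 -0.0015 -0.5 -0.2 -1.1 0.000; -0.0030 0.0054 -0.0015 -0.5 -0.3 -3.1 0.000; -0.0040 0.0083 -0.0015 -0.5 -0.3 -5.1 0.000
```

Request:
arm_command:
  deltas: "-0.002 0.0035 -0.001 -0.4 0 -1 0; -0.003 0.006 -0.001 -0.4 0 -3 0; -0.004 0.009 -0.001 -0.4 0 -5 0"

```text
time: 17.5
eef_pos: [0.5828, -0.089, 0.0585]
ee_rot: [0.423, 0.906, -0.001, -0.005]
wrist_force: [-8.5, -0.3, 4.3]
grip_width: -0.0
```

```bash
python3 - <<'E'
from h import *
M(); pol([-72,-68,-64],[133,136,139],r=.0495)
E
```

```text
MT -0.397 M -0.402 tz 0.005 F [-8.46 -0.34  4.31] r 0.0484 phi -75.9 yaw 129.95 z 0.0585 t 17.5
pos [ 0.5828 -0.089   0.0585] yaw 129.95 t 17.5 F [-8.46 -0.34  4.31]
-0.0023 0.0026 -0.0016 -0.3 -0.5 -3.1 0.000; -0.0035 0.0058 -0.0016 -0.3 -0.5 -6.1 0.000; -0.0044 0.0091 -0.0016 -0.3 -0.5 -9.1 0.000
```

Request:
arm_command:
  deltas: "-0.001 0.002 -0.001 0 -0.3 -2 0; -0.002 0.004 -0.001 0 -0.3 -4 0; -0.003 0.0065 -0.001 0 -0.3 -6 0"

```text
time: 17.88
eef_pos: [0.5871, -0.0882, 0.0585]
ee_rot: [0.375, 0.927, -0.004, -0.005]
wrist_force: [-7.1, -3.9, 0.0]
grip_width: -0.0
```

```bash
python3 - <<'E'
from h import *
import cv2
M()
im=arm.snapshot('wrist'); cv2.imwrite('pics/w14.png',im)
M(); pol([-68,-65,-62],[138,140,142],r=.0495)
E
```

```text
MT -0.437 M -0.392 tz -0.045 F [-7.1  -3.95  0.02] r 0.049 phi -70.8 yaw 135.98 z 0.0585 t 17.875
MT -0.36 M -0.333 tz -0.026 F [-6.13 -3.11  0.61] r 0.0488 phi -70.4 yaw 136.05 z 0.0585 t 17.925
pos [ 0.5874 -0.088   0.0585] yaw 136.05 t 17.93 F [-6.13 -3.11  0.61]
-0.0015 0.0016 -0.0015 -0.6 -0.4 -1.9 0.000; -0.0025 0.0040 -0.0015 -0.6 -0.4 -3.9 0.000; -0.0033 0.0064 -0.0016 -0.6 -0.4 -5.9 0.000
```

View pics/w14.png

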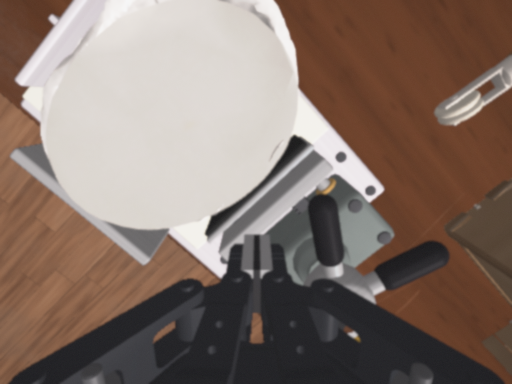

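```bash
python3 - <<'E'
from h import *
import cv2
for a,b in [((322,200),(330,265)),((446,252),(380,285))]:
    A,B=onz('wrist',a,.106)[:2],onz('wrist',b,.106)[:2]; d=A-B; print(A,B,np.degrees(np.arctan2(d[1],d[0])))
a=cv2.imread('pics/w14.png'); cv2.imwrite('pics/w14c.png',cv2.resize(a[0:270,0:330],None,fx=2.4,fy=2.2,interpolation=cv2.INTER_CUBIC))
im=arm.snapshot('side'); cv2.imwrite('pics/s14.png',cv2.resize(im[170:290,250:380],None,fx=5.5,fy=5,interpolation=cv2.INTER_CUBIC))
M()
E
```

```text
[ 0.54234702 -0.09002577] [ 0.56186917 -0.06054967] -123.51668245853888
[ 0.51546793 -0.02573585] [ 0.55077299 -0.03330029] 167.90668622071294
MT -0.332 M -0.3 tz -0.032 F [-5.27 -3.52  0.75] r 0.0488 phi -70.4 yaw 135.96 z 0.0585 t 17.975
```

View pics/w14c.png

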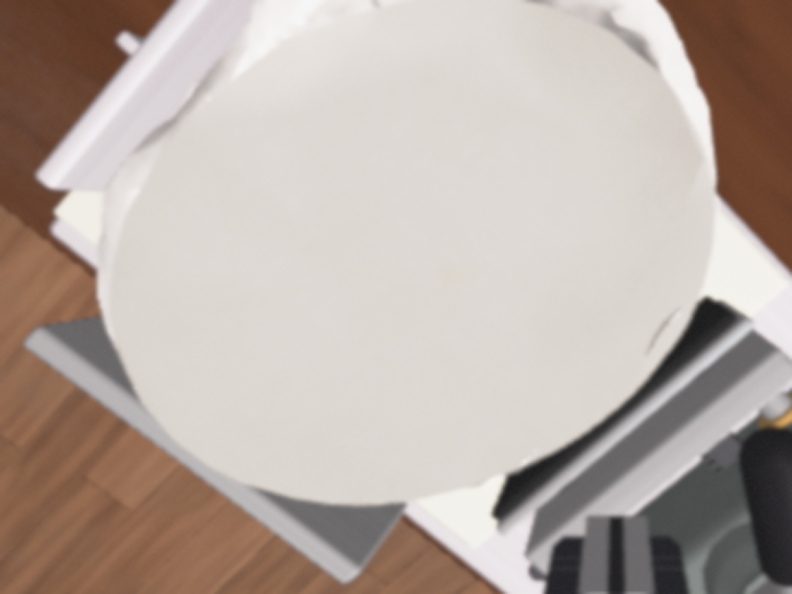

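View pics/s14.png

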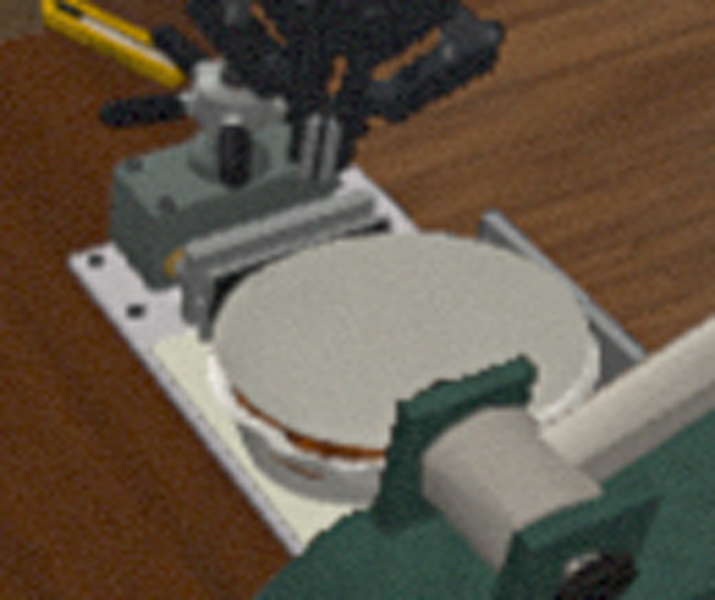

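Request:
arm_command:
  deltas: "-0.001 0.002 -0.001 -0.5 -0.3 -2 0; -0.002 0.004 -0.001 -0.5 -0.3 -4 0; -0.003 0.0064 -0.001 -0.5 -0.3 -6 0"

```text
time: 18.35
eef_pos: [0.5913, -0.0869, 0.0585]
ee_rot: [0.326, 0.945, -0.002, -0.003]
wrist_force: [-5.9, -4.5, 0.4]
grip_width: 0.0002
```

```bash
python3 - <<'E'
from h import *
M(); pol([-62,-59,-56],[144,146,148],r=.0495)
E
```

```text
MT -0.351 M -0.356 tz 0.005 F [-5.91 -4.48  0.44] r 0.0492 phi -65.6 yaw 141.98 z 0.0585 t 18.35
pos [ 0.5913 -0.0869  0.0585] yaw 141.98 t 18.35 F [-5.91 -4.48  0.44]
-0.0016 0.0027 -0.0015 -0.3 -0.2 -2.0 0.000; -0.0026 0.0051 -0.0015 -0.3 -0.2 -4.0 0.000; -0.0035 0.0075 -0.0016 -0.3 -0.2 -6.0 0.000
```

Request:
arm_command:
  deltas: "-0.001 0.0025 -0.001 0 0 -2 0; -0.002 0.005 -0.001 0 0 -4 0; -0.003 0.0075 -0.001 0 0 -6 0"

```text
time: 18.73
eef_pos: [0.5959, -0.0844, 0.0586]
ee_rot: [0.276, 0.961, -0.004, -0.004]
wrist_force: [-5.9, -5.8, 0.6]
grip_width: -0.0002
```

```bash
python3 - <<'E'
from h import *
M(); pol([-56,-53,-50],[150,152,154],r=.0495)
E
```

```text
MT -0.39 M -0.397 tz 0.008 F [-5.95 -5.81  0.62] r 0.0492 phi -59.5 yaw 148.0 z 0.0586 t 18.725
pos [ 0.5959 -0.0844  0.0586] yaw 148.0 t 18.73 F [-5.95 -5.81  0.62]
-0.0016 0.0026 -0.0015 -0.6 -0.4 -2.0 0.000; -0.0026 0.0050 -0.0015 -0.6 -0.4 -4.0 0.000; -0.0034 0.0074 -0.0015 -0.6 -0.4 -6.0 0.000
```

Request:
arm_command:
  deltas: "-0.001 0.0025 -0.001 -0.3 -0.3 -2 0; -0.002 0.005 -0.001 -0.3 -0.3 -4 0; -0.003 0.0075 -0.001 -0.3 -0.3 -6 0"

```text
time: 19.1
eef_pos: [0.6004, -0.0815, 0.0586]
ee_rot: [0.225, 0.974, -0.004, -0.003]
wrist_force: [-5.4, -4.4, -1.0]
grip_width: 0.0001
```

```bash
python3 - <<'E'
from h import *
import cv2
M(); 
im=arm.snapshot('wrist'); cv2.imwrite('pics/w15.png',im)
M();pol([-50,-47,-44],[156,158,160],r=.0495)
E
```

```text
MT -0.358 M -0.345 tz -0.013 F [-5.43 -4.44 -1.  ] r 0.0493 phi -53.3 yaw 154.01 z 0.0586 t 19.1
MT -0.376 M -0.333 tz -0.043 F [-4.4  -5.38 -1.71] r 0.0493 phi -53.0 yaw 154.08 z 0.0586 t 19.15
pos [ 0.6007 -0.0813  0.0586] yaw 154.08 t 19.15 F [-4.4  -5.38 -1.71]
-0.0013 0.0022 -0.0014 -0.5 -0.2 -1.9 0.000; -0.0023 0.0046 -0.0014 -0.5 -0.2 -3.9 0.000; -0.0032 0.0070 -0.0015 -0.5 -0.2 -5.9 0.000
```

View pics/w15.png

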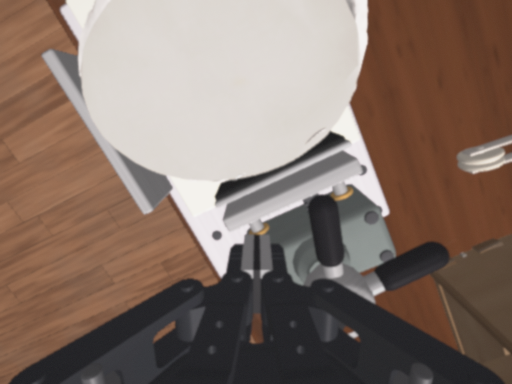

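Request:
arm_command:
  deltas: "-0.001 0.0025 -0.001 -0.3 -0.2 -2 0; -0.002 0.005 -0.001 -0.3 -0.2 -4 0; -0.003 0.0072 -0.001 -0.3 -0.2 -6 0"

```text
time: 19.52
eef_pos: [0.6045, -0.0782, 0.0586]
ee_rot: [0.173, 0.985, -0.004, -0.002]
wrist_force: [-4.6, -7.1, -1.2]
grip_width: 0.0004
```

```bash
python3 - <<'E'
from h import *
M();pol([-44,-41,-38],[162,164,166],r=.0495)
E
```

```text
MT -0.445 M -0.404 tz -0.041 F [-4.6  -7.08 -1.2 ] r 0.0493 phi -47.2 yaw 160.09 z 0.0586 t 19.525
pos [ 0.6045 -0.0782  0.0586] yaw 160.09 t 19.52 F [-4.6  -7.08 -1.2 ]
-0.0013 0.0024 -0.0014 -0.5 -0.2 -1.9 0.000; -0.0023 0.0048 -0.0014 -0.5 -0.2 -3.9 0.000; -0.0032 0.0072 -0.0015 -0.5 -0.2 -5.9 0.000
```

Request:
arm_command:
  deltas: "-0.001 0.0018 -0.001 -0.3 -0.2 -0.5 0; -0.0017 0.0035 -0.001 -0.3 -0.2 -1.5 0"

```text
time: 19.77
eef_pos: [0.6054, -0.0774, 0.0586]
ee_rot: [0.16, 0.987, -0.004, -0.002]
wrist_force: [-4.2, -6.4, -1.6]
grip_width: -0.0001
```

```bash
python3 - <<'E'
from h import *
M();pol([-42,-40,-38],[162,163,164],r=.0495)
E
```

```text
MT -0.365 M -0.369 tz 0.004 F [-4.21 -6.38 -1.58] r 0.0494 phi -45.8 yaw 161.57 z 0.0586 t 19.775
pos [ 0.6054 -0.0774  0.0586] yaw 161.57 t 19.77 F [-4.21 -6.38 -1.58]
-0.0015 0.0029 -0.0014 -0.4 -0.1 -0.4 0.000; -0.0022 0.0045 -0.0014 -0.4 -0.1 -1.4 0.000; -0.0028 0.0061 -0.0014 -0.4 -0.1 -2.4 0.000
```

Request:
arm_command:
  deltas: "-0.001 0.003 -0.001 -0.3 0 -1 0; -0.002 0.005 -0.001 -0.3 0 -2 0; -0.0028 0.0065 -0.001 -0.3 0 -3 0"

```text
time: 20.15
eef_pos: [0.6079, -0.0742, 0.0586]
ee_rot: [0.135, 0.991, -0.003, -0.003]
wrist_force: [-6.0, -6.8, -1.4]
grip_width: -0.0
```

```bash
python3 - <<'E'
from h import *
M();pol([-37,-34,-31],[166,168,170],r=.0495)
E
```

```text
MT -0.496 M -0.443 tz -0.052 F [-5.96 -6.81 -1.38] r 0.049 phi -41.2 yaw 164.54 z 0.0586 t 20.15
pos [ 0.6079 -0.0742  0.0586] yaw 164.54 t 20.15 F [-5.96 -6.81 -1.38]
-0.0019 0.0031 -0.0015 -0.4 -0.3 -1.5 0.000; -0.0028 0.0055 -0.0015 -0.4 -0.3 -3.5 0.000; -0.0035 0.0080 -0.0015 -0.4 -0.3 -5.5 0.000
```

Request:
arm_command:
  deltas: "-0.001 0.003 -0.001 -0.3 0 -1 0; -0.0015 0.0042 -0.001 -0.3 0 -1.5 0; -0.002 0.005 -0.001 -0.3 0 -2 0"

```text
time: 20.52
eef_pos: [0.609, -0.0724, 0.0586]
ee_rot: [0.118, 0.993, -0.003, -0.005]
wrist_force: [-4.7, -8.0, -0.9]
grip_width: 0.0
```

```bash
python3 - <<'E'
from h import *
M();pol([-37,-35],[168,170],r=.0495)
E
```

```text
MT -0.39 M -0.446 tz 0.056 F [-4.69 -7.97 -0.9 ] r 0.0487 phi -38.6 yaw 166.49 z 0.0586 t 20.525
pos [ 0.609  -0.0724  0.0586] yaw 166.49 t 20.52 F [-4.69 -7.97 -0.9 ]
-0.0013 0.0009 -0.0014 -0.4 -0.5 -1.5 0.000; -0.0020 0.0025 -0.0014 -0.4 -0.5 -3.5 0.000
```

```bash
python3 - <<'E'
from h import *
import cv2
im=arm.snapshot('wrist'); cv2.imwrite('pics/w16.png',im); M()
im=arm.snapshot('side'); cv2.imwrite('pics/s16.png',cv2.resize(im[160:290,250:390],None,fx=5.5,fy=4.5,interpolation=cv2.INTER_CUBIC))
M(); arm.snapshot('scene'); M()
E
```

```text
MT -0.476 M -0.463 tz -0.013 F [-4.9  -8.27 -1.05] r 0.0487 phi -38.6 yaw 166.5 z 0.0586 t 20.575
MT -0.427 M -0.472 tz 0.045 F [-5.75 -7.82 -0.13] r 0.0486 phi -38.6 yaw 166.48 z 0.0586 t 20.625
MT -0.377 M -0.367 tz -0.011 F [-3.87 -6.55 -0.43] r 0.0487 phi -38.6 yaw 166.47 z 0.0587 t 20.675
```

View pics/w16.png

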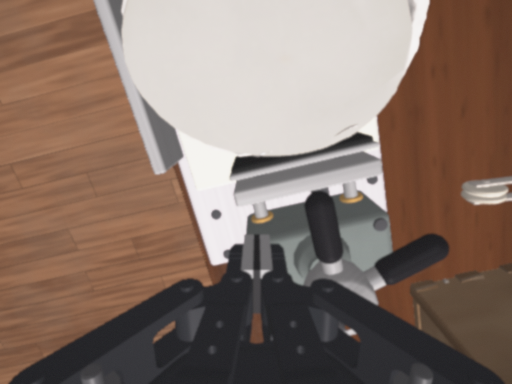

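View pics/s16.png

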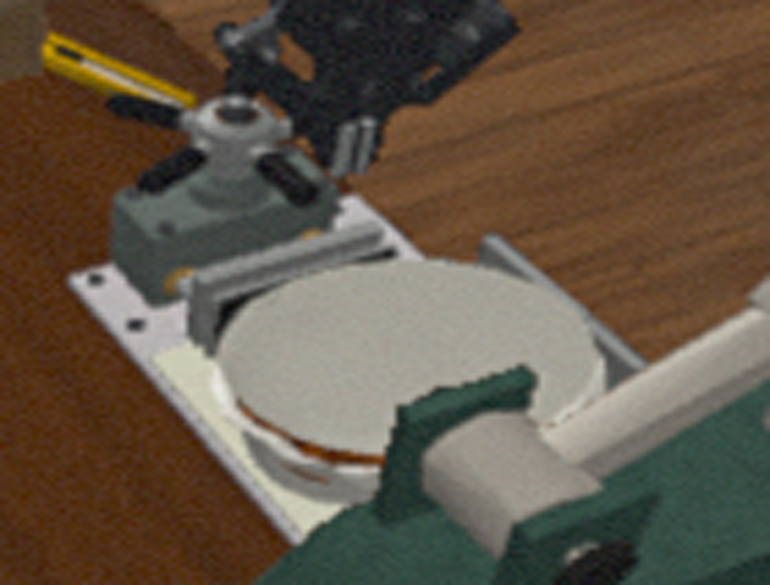

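Request:
arm_command:
  deltas: "-0.001 0.0035 -0.001 -0.3 0 -1 0; -0.0015 0.0045 -0.001 -0.3 0 -1.5 0"

```text
time: 20.92
eef_pos: [0.6097, -0.0711, 0.0587]
ee_rot: [0.105, 0.994, -0.003, -0.006]
wrist_force: [-4.6, -9.5, -1.2]
grip_width: -0.0001
```

```bash
python3 -c "
from h import *
M()"
```

```text
MT -0.489 M -0.502 tz 0.013 F [-4.62 -9.48 -1.19] r 0.0485 phi -37.0 yaw 167.91 z 0.0587 t 20.925
```

Request:
arm_command:
  deltas: "-0.001 0.0035 -0.001 -0.3 0 -1 0"

```text
time: 21.05
eef_pos: [0.6099, -0.0709, 0.0587]
ee_rot: [0.097, 0.995, -0.003, -0.007]
wrist_force: [-2.0, -10.2, -4.6]
grip_width: -0.0
```

```bash
python3 -c "
from h import *
M()"
```

```text
MT -0.476 M -0.453 tz -0.023 F [ -1.98 -10.18  -4.55] r 0.0484 phi -36.6 yaw 168.85 z 0.0587 t 21.05
```

Request:
arm_command:
  deltas: "-0.001 0.0035 -0.001 -0.3 0 -1 0"

```text
time: 21.18
eef_pos: [0.6101, -0.0707, 0.0588]
ee_rot: [0.089, 0.996, -0.003, -0.008]
wrist_force: [-2.7, -8.6, -3.5]
grip_width: -0.0001
```

```bash
python3 -c "
from h import *
M()"
```

```text
MT -0.431 M -0.415 tz -0.016 F [-2.71 -8.63 -3.54] r 0.0485 phi -36.3 yaw 169.8 z 0.0588 t 21.175
```

Request:
arm_command:
  deltas: "-0.001 0.003 -0.001 -0.5 0 0 0; -0.001 0.0045 -0.001 -0.5 0 0.5 0; -0.0015 0.0055 -0.001 -0.5 0 0.5 0"

```text
time: 21.55
eef_pos: [0.6107, -0.0687, 0.0587]
ee_rot: [0.094, 0.996, -0.002, -0.009]
wrist_force: [-4.2, -9.2, -1.6]
grip_width: 0.0004
```

```bash
python3 -c "
from h import *
M();arm.snapshot('side');M()
print(Rn.from_quat(arm.sense()['ee_rot']).apply([0,0,1]).round(4))
pol([-34,-32],[169,169],r=.0495)"
```

```text
MT -0.399 M -0.479 tz 0.08 F [-4.23 -9.23 -1.61] r 0.0478 phi -34.0 yaw 169.21 z 0.0587 t 21.55
MT -0.412 M -0.465 tz 0.054 F [-3.02 -9.71 -2.56] r 0.0478 phi -33.9 yaw 169.22 z 0.0587 t 21.6
[-0.0185 -0.0027 -0.9998]
pos [ 0.6107 -0.0686  0.0587] yaw 169.22 t 21.6 F [-3.02 -9.71 -2.56]
-0.0015 -0.0008 -0.0013 -0.4 -1.0 0.2 0.000; -0.0022 0.0008 -0.0013 -0.4 -1.0 0.2 0.000
```

```bash
python3 -c "
from h import *
for i in range(4):
    s=arm.sense();F=s['wrist_force'];p=s['eef_pos'];print(s['joint_efforts'].round(3),F.round(2),'p x F',(p[0]*F[1]-p[1]*F[0]).round(3),'tz',s['torque'][2].round(3),s['joints'].round(4)[[0,1,2,5]],s['time'])
    arm.snapshot('wrist')
"
```

```text
[ 6.3590e+00 -6.0464e+01  3.3606e+01 -1.1420e+00  3.3090e+00  2.2000e-02] [-3.02 -9.71 -2.56] p x F -6.134 tz 0.054 [-0.1091  0.4422 -0.1905 -1.4917] 21.6
[ 6.3340e+00 -6.0519e+01  3.3686e+01 -1.0810e+00  3.2410e+00  2.1000e-02] [-3.65 -9.41 -2.87] p x F -5.995 tz -0.02 [-0.1092  0.4421 -0.1906 -1.4918] 21.65
[ 6.2940e+00 -6.0551e+01  3.3681e+01 -1.0710e+00  3.2310e+00  1.5000e-02] [ -3.42 -11.26  -2.9 ] p x F -7.112 tz -0.005 [-0.1092  0.4421 -0.1906 -1.4918] 21.7
[ 6.2660e+00 -6.0568e+01  3.3676e+01 -1.0670e+00  3.2250e+00  1.3000e-02] [-4.35 -9.41 -2.67] p x F -6.048 tz 0.041 [-0.1092  0.4421 -0.1906 -1.4918] 21.75
```

Request:
arm_command:
  deltas: "0 -0.004 0 0 0 0 0; -0.005 -0.004 -0.001 -0.4 -1 0 0; -0.009 -0.004 -0.001 -0.4 -1 0 0; -0.009 -0.002 -0.001 -0.4 -1 0 0; -0.009 0 -0.001 -0.4 -1 0 0"

```text
time: 22.42
eef_pos: [0.6197, -0.0702, 0.0596]
ee_rot: [0.094, 0.996, 0.0, 0.0]
wrist_force: [-0.4, -4.5, 1.7]
grip_width: -0.0002
```

```bash
cat >> h.py <<'E'
def E(W=W):
    s=arm.sense(); p=s['eef_pos']; F=s['wrist_force']; j=s['joint_efforts']; y=np.radians(yaw(s))
    R=np.hypot(p[0],p[1]); Ft=-(j[0])/R
    print('t',round(s['time'],3),'p',p.round(4),'yaw',np.degrees(y).round(2),'j1',j[0].round(3),'j4',j[3].round(3),'j5',j[4].round(3),'j6',j[5].round(4),'Ft',Ft.round(2),'F',F.round(1),'tz',s['torque'][2].round(3),'zt',Rn.from_quat(s['ee_rot']).apply([0,0,1])[:2].round(4),'q1',s['joints'][0].round(5))
E
python3 -c "
from h import *
E()"
```

```text
t 22.425 p [ 0.6197 -0.0702  0.0596] yaw 169.23 j1 1.684 j4 0.097 j5 1.209 j6 -0.0283 Ft -2.7 F [-0.4 -4.5  1.7] tz 0.033 zt [0.0002 0.0005] q1 -0.11317
```

Request:
arm_command:
  deltas: "0 0.002 0 0 0 0 0; -0.0003 0.0035 0 0 0 0.2 0; -0.0004 0.0045 0 0 0 0.4 0"

```text
time: 22.8
eef_pos: [0.6201, -0.0689, 0.0597]
ee_rot: [0.098, 0.995, -0.003, -0.0]
wrist_force: [-3.0, -10.6, 2.0]
grip_width: 0.0002
```

```bash
python3 -c "
from h import *
E();arm.snapshot('wrist');E()"
```

```text
t 22.8 p [ 0.6201 -0.0689  0.0597] yaw 168.75 j1 6.479 j4 -0.748 j5 3.275 j6 -0.0002 Ft -10.38 F [ -3.  -10.6   2. ] tz 0.001 zt [-0.0012 -0.0056] q1 -0.10733
t 22.85 p [ 0.6202 -0.0688  0.0597] yaw 168.74 j1 6.193 j4 -0.685 j5 3.135 j6 0.0422 Ft -9.93 F [-3.5 -9.1  1.2] tz 0.024 zt [-0.0012 -0.0055] q1 -0.10727
```

Request:
arm_command:
  deltas: "0 0.0025 0 0 0 0 0; -0.0003 0.004 0 0 0 -0.2 0; -0.0004 0.0048 0 0 0 -0.4 0"

```text
time: 23.22
eef_pos: [0.6206, -0.0676, 0.0598]
ee_rot: [0.095, 0.995, -0.006, -0.001]
wrist_force: [-3.8, -11.0, 2.4]
grip_width: 0.0001
```

```bash
python3 -c "
from h import *
E();arm.snapshot('wrist');E()"
```

```text
t 23.225 p [ 0.6206 -0.0676  0.0598] yaw 169.05 j1 6.807 j4 -0.765 j5 3.426 j6 0.0719 Ft -10.9 F [ -3.8 -11.    2.4] tz 0.081 zt [-0.0028 -0.0122] q1 -0.10121
t 23.275 p [ 0.6207 -0.0675  0.0597] yaw 169.06 j1 6.601 j4 -0.735 j5 3.325 j6 0.0478 Ft -10.57 F [ -2.3 -10.6   2.7] tz 0.045 zt [-0.0027 -0.0121] q1 -0.10113
```

Request:
arm_command:
  deltas: "0 -0.004 0 0 0 0 0; 0 -0.004 -0.03 0 0 0 0; 0 -0.004 -0.065 0 0 0 0"

```text
time: 23.65
eef_pos: [0.6193, -0.0701, 0.1247]
ee_rot: [0.095, 0.995, -0.006, -0.002]
wrist_force: [1.1, -0.4, 0.3]
grip_width: 0.0002
```

```bash
python3 -c "
from h import *
import cv2
im=arm.snapshot('wrist'); cv2.imwrite('pics/w17.png',im)
im=arm.snapshot('side'); cv2.imwrite('pics/s17.png',cv2.resize(im[160:290,250:390],None,fx=5.5,fy=4.5,interpolation=cv2.INTER_CUBIC))
plan([(.60,-.062,.127,178),(.57,-.055,.127,187),(.545,-.045,.127,197),(.5276,-.039,.127,207.5),(.5276,-.039,.127,207.5)],0)"
```

```text
pos [ 0.623  -0.0704  0.129 ] yaw 169.09 t 23.75 F [ 0.09 -0.8   0.33]
0.0242 0.0039 0.0018 -0.7 0.3 -8.9 0.000; 0.0550 0.0051 0.0016 -0.7 0.3 -17.9 0.000; 0.0814 0.0102 0.0014 -0.7 0.2 -27.9 0.000; 0.0997 0.0128 0.0013 -0.7 0.1 -38.4 0.000; 0.0997 0.0128 0.0013 -0.7 0.1 -38.4 0.000
```

View pics/s17.png

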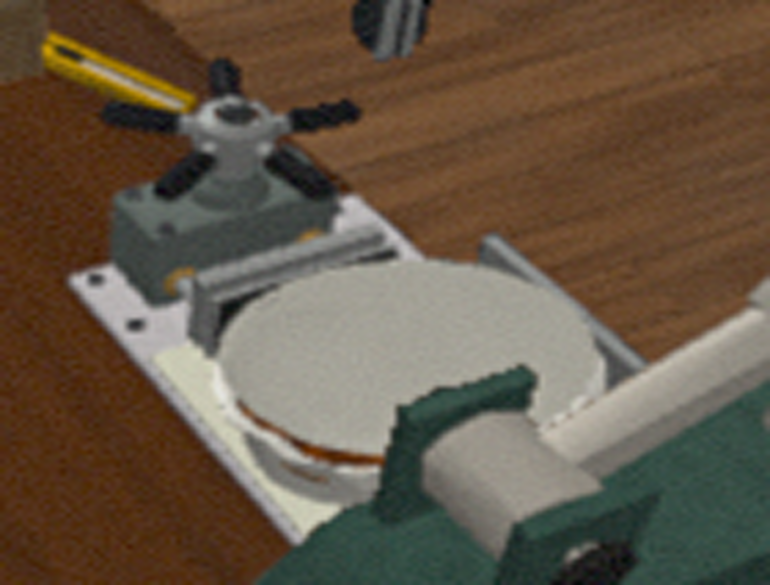

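View pics/w17.png

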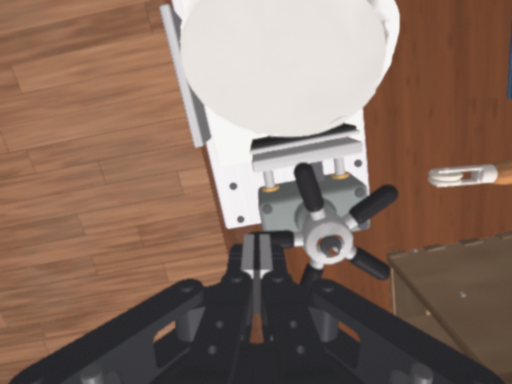

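```bash
python3 -c "
from h import *
from scipy.optimize import least_squares
print('hub w',onz('wrist',(328,241),.127))
D=[]
for t,k in [((301,166),3),((395,188),2),((386,272),1)]:
    P=onz('wrist',t,.106)[:2]; D.append((*P,k))
S=[]
for t,k in [((103,115),2),((220,62),1),((357,108),0),((335,195),4),((160,195),3)]:
    P=onz('side',(250+t[0]/5.5,160+t[1]/4.5),.106)[:2]; S.append((*P,k))
for DD in (D,S,D+S):
    def f(p): return np.concatenate([np.array([x,y])-p[:2]-.058*np.array([np.cos(p[2]+k*1.2566),np.sin(p[2]+k*1.2566)]) for x,y,k in DD])
    r=least_squares(f,[.571,-.042,0]);print(r.x[:2].round(4),np.degrees(r.x[2]).round(1),np.sqrt(np.mean(r.fun**2)).round(4))
"
```

```text
hub w [ 0.5776657  -0.04779106  0.127     ]
[ 0.5744 -0.0409] 64.8 0.0006
[ 0.5734 -0.0443] -6.3 0.0015
[ 0.5745 -0.0526] 16.1 0.023
```

Request:
arm_command:
  deltas: "0.024 0.004 0 -0.7 0.2 -8.9 0; 0.055 0.005 0 -0.7 0.2 -17.9 0; 0.081 0.01 0 -0.7 0.2 -27.9 0; 0.1 0.013 0.001 -0.7 0.2 -38 0; 0.1 0.013 0.001 -0.7 0.2 -38 0"

```text
time: 24.38
eef_pos: [0.5259, -0.038, 0.1268]
ee_rot: [-0.234, 0.972, 0.0, -0.001]
wrist_force: [0.7, -0.5, 0.1]
grip_width: -0.0001
```

```bash
python3 -c "
from h import *
E()
plan([(.5276,-.039,.1,207.5),(.5276,-.039,.075,207.5),(.5276,-.039,.06,207.5)],0)"
```

```text
t 24.375 p [ 0.5259 -0.038   0.1268] yaw -152.95 j1 0.233 j4 0.298 j5 0.039 j6 -0.5579 Ft -0.44 F [ 0.7 -0.5  0.1] tz 0.002 zt [-0.0023 -0.    ] q1 -0.07207
pos [ 0.5259 -0.038   0.1268] yaw -152.95 t 24.38 F [ 0.68 -0.48  0.12]
-0.0011 -0.0017 0.0268 0.1 -0.1 -0.4 0.000; -0.0012 -0.0017 0.0518 0.1 -0.1 -0.4 0.000; -0.0012 -0.0017 0.0668 0.1 -0.1 -0.4 0.000
```

Request:
arm_command:
  deltas: "-0.001 -0.0015 0.027 0 0 0 0; -0.001 -0.0015 0.052 0 0 0 0; -0.001 -0.0015 0.067 0 0 0 0; -0.001 -0.0015 0.067 0 0 0 0"

```text
time: 24.88
eef_pos: [0.5267, -0.0389, 0.0586]
ee_rot: [-0.233, 0.972, 0.001, -0.002]
wrist_force: [0.4, 1.2, 0.5]
grip_width: -0.0002
```

```bash
python3 -c "
from h import *
import cv2
E()
im=arm.snapshot('wrist'); cv2.imwrite('pics/w18.png',im)
im=arm.snapshot('side'); cv2.imwrite('pics/s18.png',cv2.resize(im[150:250,230:350],None,fx=6,fy=5.5,interpolation=cv2.INTER_CUBIC))
E()"
```

```text
t 24.875 p [ 0.5267 -0.0389  0.0586] yaw -153.02 j1 0.002 j4 -0.339 j5 0.002 j6 0.0148 Ft -0.0 F [0.4 1.2 0.5] tz 0.038 zt [-0.0044  0.0003] q1 -0.07366
t 24.975 p [ 0.528  -0.039   0.0602] yaw -152.99 j1 -0.004 j4 0.036 j5 0.0 j6 0.0091 Ft 0.01 F [1.  0.2 0.5] tz 0.003 zt [-0.0016  0.    ] q1 -0.07365
```

View pics/s18.png

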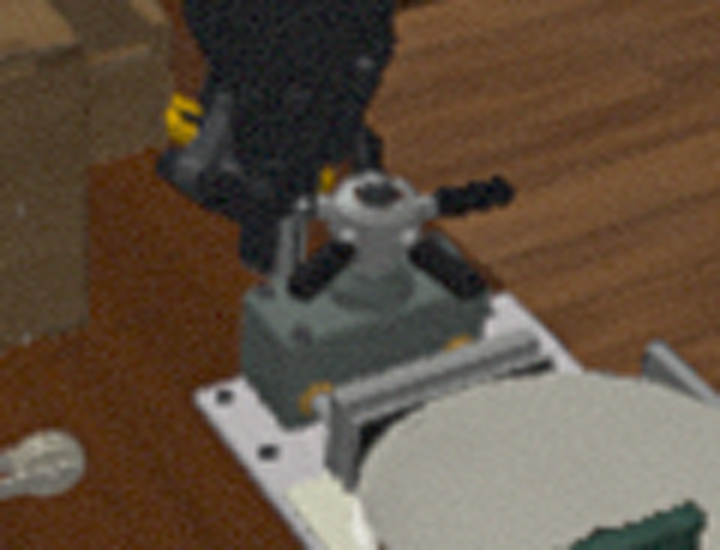

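View pics/w18.png

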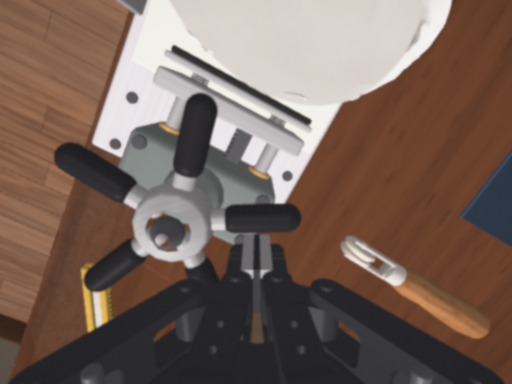

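```bash
python3 -c "
from h import *
E()
print(onz('wrist',(172,223),.127))
D=[]
from scipy.optimize import least_squares
for t,k in [((299,218),3),((203,97),4),((60,152),0),((92,283),1)]:
    P=onz('wrist',t,.106)[:2]; D.append((*P,k))
def f(p): return np.concatenate([np.array([x,y])-p[:2]-.0585*np.array([np.cos(p[2]+k*1.2566),np.sin(p[2]+k*1.2566)]) for x,y,k in D])
r=least_squares(f,[.571,-.042,0]);print(r.x[:2].round(4),np.degrees(r.x[2]).round(1),np.sqrt(np.mean(r.fun**2)).round(4))
"
```

```text
t 24.975 p [ 0.528  -0.039   0.0602] yaw -152.99 j1 -0.004 j4 0.036 j5 0.0 j6 0.0091 Ft 0.01 F [1.  0.2 0.5] tz 0.003 zt [-0.0016  0.    ] q1 -0.07365
[ 0.57269683 -0.05005545  0.127     ]
[ 0.5734 -0.041 ] -7.5 0.0007
```

Request:
arm_command:
  deltas: "0 -0.003 0 0 0 0 0; 0 -0.006 0 0 0 0 0; 0 -0.008 0 0 0 0 0"

```text
time: 25.35
eef_pos: [0.5316, -0.0442, 0.0609]
ee_rot: [-0.234, 0.972, 0.002, -0.0]
wrist_force: [-4.4, 9.4, 7.8]
grip_width: -0.0003
```

```bash
python3 -c "
from h import *
E()"
```

```text
t 25.35 p [ 0.5316 -0.0442  0.0609] yaw -152.96 j1 -5.05 j4 -2.327 j5 -3.031 j6 0.0485 Ft 9.47 F [-4.4  9.4  7.8] tz 0.014 zt [-0.0016  0.0047] q1 -0.08601
```

Request:
arm_command:
  deltas: "0 -0.0025 0 0 0 0 0; 0 -0.004 0 0 0 0 0; 0 -0.005 0 0 0 0 0"

```text
time: 25.72
eef_pos: [0.5317, -0.0445, 0.0611]
ee_rot: [-0.235, 0.972, 0.007, -0.001]
wrist_force: [-7.2, 13.3, 7.5]
grip_width: -0.0001
```

```bash
cat >> h.py <<'E'
def T(Wn=(.5737,-.042),h=.316,j40=0.04):
    s=arm.sense(); p=s['eef_pos']; j=s['joint_efforts']; zt=Rn.from_quat(s['ee_rot']).apply([0,0,1]); 
    c=p[:2]-zt[:2]*.046; d=c-np.array(Wn); R=np.hypot(*p[:2]); t=np.array([-p[1],p[0]])/R; r=np.array([p[0],p[1]])/R
    Ft=-(j[0]+ -0*j[5])/R; 
    Fw=s['wrist_force'][:2]; Fr=Fw@r; Fr2=(j[3]-j40)/h
    for nm,fr in(('w',Fr),('j4',Fr2)):
        F=Ft*t+fr*r; print(nm,'Ft',Ft.round(2),'Fr',fr.round(2),'F',F.round(2),'T',(d[0]*F[1]-d[1]*F[0]+j[5]).round(3),'d',d.round(4))
E
python3 -c "
from h import *
E();T();arm.snapshot('side');E();T()"
```

```text
t 25.725 p [ 0.5317 -0.0445  0.0611] yaw -152.86 j1 -7.173 j4 -3.815 j5 -4.16 j6 0.0461 Ft 13.45 F [-7.2 13.3  7.5] tz -0.0 zt [-0.0049  0.0135] q1 -0.09228
w Ft 13.45 Fr -8.32 F [-7.17 14.09] T -0.565 d [-0.0418 -0.0031]
j4 Ft 13.45 Fr -12.2 F [-11.04  14.42] T -0.591 d [-0.0418 -0.0031]
t 25.775 p [ 0.5317 -0.0445  0.061 ] yaw -152.85 j1 -6.873 j4 -3.617 j5 -3.992 j6 0.0297 Ft 12.88 F [-6.9 13.   6.7] tz -0.006 zt [-0.0049  0.0134] q1 -0.09225
w Ft 12.88 Fr -7.96 F [-6.86 13.5 ] T -0.556 d [-0.0418 -0.0031]
j4 Ft 12.88 Fr -11.57 F [-10.46  13.8 ] T -0.58 d [-0.0418 -0.0031]
```

```bash
python3 -c "
from h import *
import cv2
im=arm.snapshot('wrist'); cv2.imwrite('pics/w19.png',im)
c,d=ray('side',(278,202.4)); print((c+d*(-.045-c[1])/d[1]).round(3))
E();T()"
```

```text
[ 0.535 -0.045  0.081]
t 25.825 p [ 0.5317 -0.0445  0.0611] yaw -152.85 j1 -6.874 j4 -3.553 j5 -3.94 j6 0.0242 Ft 12.88 F [-6.6 13.9  8. ] tz 0.013 zt [-0.0048  0.0132] q1 -0.09218
w Ft 12.88 Fr -7.75 F [-6.65 13.49] T -0.56 d [-0.0418 -0.0031]
j4 Ft 12.88 Fr -11.37 F [-10.26  13.79] T -0.584 d [-0.0418 -0.0031]
```

View pics/w19.png

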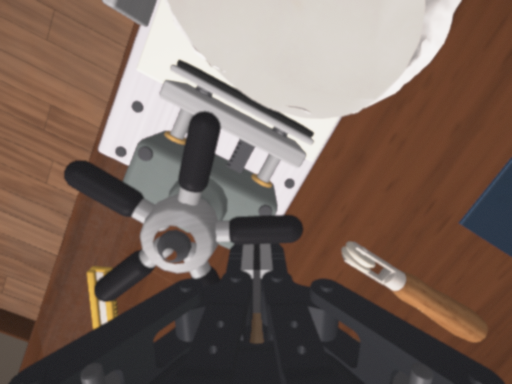

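```bash
python3 -c "
from h import *
from scipy.optimize import least_squares
D=[]
for t,k in [((300.5,229),3),((204,113),4),((67,170),0),((100,297),1)]:
    P=onz('wrist',t,.106)[:2]; D.append((*P,k))
def f(p): return np.concatenate([np.array([x,y])-p[:2]-.0585*np.array([np.cos(p[2]+k*1.2566),np.sin(p[2]+k*1.2566)]) for x,y,k in D])
r=least_squares(f,[.571,-.042,0]);print(r.x[:2].round(4),np.degrees(r.x[2]).round(1),np.sqrt(np.mean(r.fun**2)).round(4))
"
```

```text
[ 0.5725 -0.0409] -5.9 0.0008
```

Request:
arm_command:
  deltas: "0 0.006 0 0 0 0 0; 0 0.008 -0.01 0 0 0 0; 0 0.008 -0.05 0 0 0 0; 0 0.008 -0.1 0 0 0 0; 0 0.008 -0.15 0 0 0 0"

```text
time: 26.45
eef_pos: [0.5289, -0.0399, 0.2136]
ee_rot: [-0.234, 0.972, 0.006, -0.0]
wrist_force: [1.3, 0.9, 0.5]
grip_width: 0.0003
```

```bash
python3 -c "
from h import *
E()
plan([(.50,-.06,.25,-143),(.46,-.08,.29,-133),(.43,-.1,.32,-133)],0)"
```

```text
t 26.45 p [ 0.5289 -0.0399  0.2136] yaw -152.88 j1 0.089 j4 -1.291 j5 0.051 j6 0.01 Ft -0.17 F [1.3 0.9 0.5] tz -0.031 zt [-0.0036  0.0124] q1 -0.08359
pos [ 0.5289 -0.0399  0.2136] yaw -152.88 t 26.45 F [1.33 0.86 0.51]
0.0348 -0.0042 -0.0366 0.7 0.2 -9.9 0.000; 0.0794 -0.0033 -0.0767 0.7 0.3 -19.9 0.000; 0.1152 -0.0070 -0.1068 0.7 0.3 -19.9 0.000
```

Request:
arm_command:
  deltas: "0.02 -0.002 -0.035 0 0 0 0; 0.05 -0.003 -0.08 0 0 0 0; 0.07 -0.006 -0.12 0 0 0 0; 0.07 -0.006 -0.12 0 0 0 0"

```text
time: 26.95
eef_pos: [0.4708, -0.0801, 0.3378]
ee_rot: [-0.234, 0.972, 0.005, 0.003]
wrist_force: [0.6, 0.3, 0.3]
grip_width: -0.0002
```

```bash
python3 -c "
from h import *
import cv2
im=arm.snapshot('wrist'); cv2.imwrite('pics/w20.png',cv2.resize(im[0:300,100:512],None,fx=1.9,fy=1.9,interpolation=cv2.INTER_CUBIC))
im=arm.snapshot('side'); cv2.imwrite('pics/s20.png',cv2.resize(im[150:300,170:390],None,fx=3.6,fy=3.6,interpolation=cv2.INTER_CUBIC))
E()"
```

```text
t 27.05 p [ 0.4702 -0.0791  0.3341] yaw -152.92 j1 -0.324 j4 0.245 j5 0.022 j6 -0.0056 Ft 0.68 F [ 0.2  0.3 -0.5] tz 0.011 zt [-0.0015  0.0116] q1 -0.17523
```

View pics/w20.png

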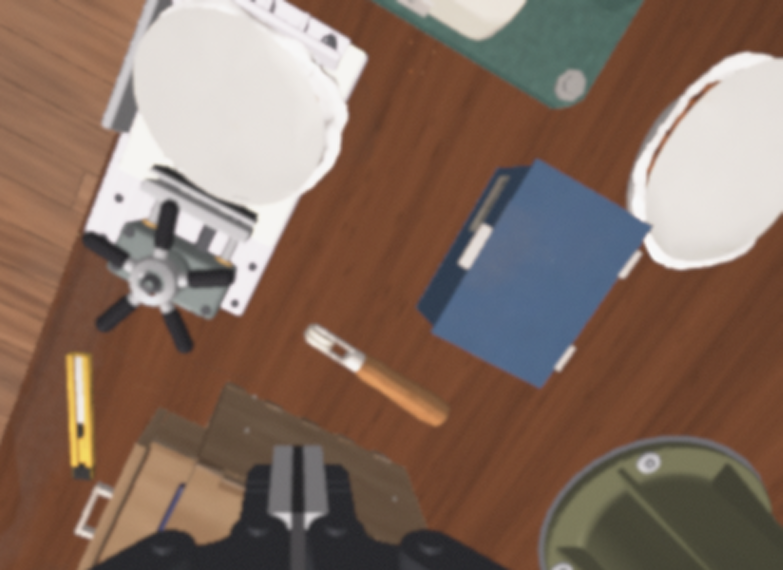

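View pics/s20.png

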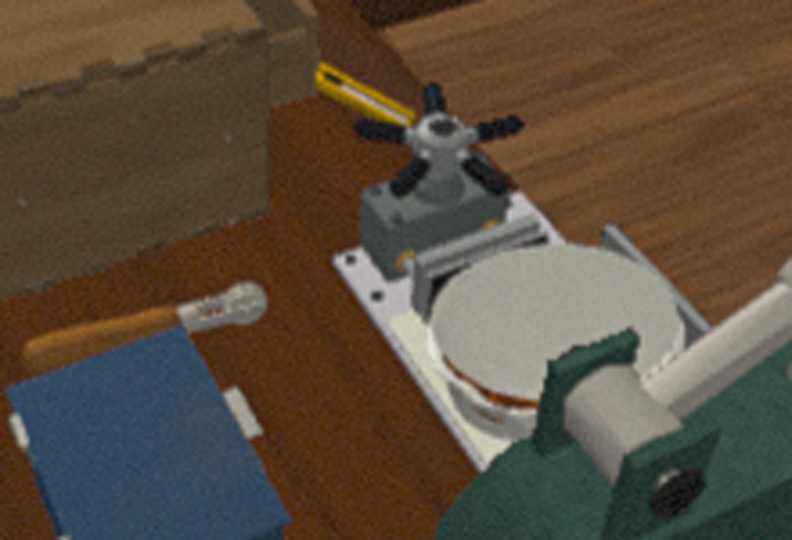

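```bash
python3 -c "
from cell import arm
print(arm.close_job())"
```

```text
the job is handed in; nothing more can be done
None
```

I slid the tray back until it stopped on the end stop, wound the jaw in, backed the arm clear, and handed the job in at about 27 s. No verdict was reported.

**Tray:** I pushed its near rim with both fingers. It moved under about 2–4 N, then stalled at about 7.7 N, so I took it as home. In the last pictures it lies flat against the end stop, between jaw pad and fence, with the lid on. I saw no change in the roller or cutter. I did not re-measure the tray's position after clamping.

**Wheel:** I turned it about 119° in all, from roughly 0.36 to 2.4 rad. One spoke did most of the turn, and the next spoke did the last degree or two.

**Clamping torque:**

| When | Torque | Against free |
|---|---|---|
| Running free | about 0.35 N m (0.34 stated) | 1 |
| At the end, best estimate | about 0.54 N m | 1.5 to 1.6 |

**Checks that disagreed:**
- **End torque:** the far-side push gave about 0.49 N m and the near-side push about 0.56 N m. Most of the difference fits a 2 mm error in the wheel centre plus the small extra turn between the two pushes. The 0.54 allows for both, but the force readings were noisy, so treat the ratio as good to about 0.1.
- **Finger length:** all three cameras showed the fingertips about 30 mm short of the stated TCP. My first tray push passed just above the lid without any contact force, so I repeated it lower.

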